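# Clamp a box-section tube in the welding jig with U-bolts

## Task

Swing the cam lever on the jig's sliding stop fully out to free it, lay the box tube in the jig's bed, and push the sliding stop up until the tube is tight between both end stops; then swing the lever fully back to lock the stop. After that, put every U-bolt from the rack over the tube, both legs down through the two holes of a bracket (any bracket, one U-bolt each), fully home on the tube. Never move the stop while its lever is locked, and leave the other things on the table alone.

Things in the scene. Friction and masses are not known exactly. Their poses are not given: they have to be found in the camera images.
- jig: Steel jig fixed to the table; origin on the table under the middle of the tube bed, which runs along its y (about left-right). Four bracket blocks, 74 (x) x 28 (y) mm, tops at 30 mm, at y = -87, -29, 29, 87 mm carry the tube; guide lugs at y = -58 and 58 mm (18 mm long, 8 mm thick, tops at 38 mm) leave it a 35 mm slot. Fixed stop at the +y end, sliding stop at the -y end.
- fixed_face (a point): Centre of the fixed end stop's face, at y = +130 mm of the jig; the stop is 60 mm wide, 22 mm thick, its top 60 mm above the table.
- tube: Box-section steel tube, 30 x 30 mm, 260 mm long along its y, about 0.45 kg; origin at the middle of its underside. Starts on the table between robot and jig. Seated in the jig it lies along the jig's y, its origin over the jig's origin and 30 mm above the table (tube top at 60 mm), one end on the fixed stop. Grip its width from above at mid-length.
- rack: Wooden stock rack fixed to the table, 240 (x) x 78 (y) x 30 mm high, origin at the centre of its underside; four pairs of 12 mm square holes, 22 mm deep, at x = -87, -29, 29, 87 mm, the two of a pair at y = -23 and 23 mm. U-bolts stand in it; some places may be empty.
- ubolt1: Square-bend steel U-bolt, 150 g, legs down in the rack; may be absent. Two 10 mm legs, 50 mm long, tips 7 mm, 46 mm between centres along its y, under a bridge 12 (x) x 58 (y) x 16 mm high. Origin midway between the leg tips, z up: bridge from z = 50 to 66 mm; pinch it across its 12 mm. Origin 8 mm above the table in the rack, 10 mm when fully down with the bridge on the tube.
- ubolt2: Square-bend steel U-bolt, 150 g, legs down in the rack; may be absent. Two 10 mm legs, 50 mm long, tips 7 mm, 46 mm between centres along its y, under a bridge 12 (x) x 58 (y) x 16 mm high. Origin midway between the leg tips, z up: bridge from z = 50 to 66 mm; pinch it across its 12 mm. Origin 8 mm above the table in the rack, 10 mm when fully down with the bridge on the tube.
- ubolt3: Square-bend steel U-bolt, 150 g, legs down in the rack; may be absent. Two 10 mm legs, 50 mm long, tips 7 mm, 46 mm between centres along its y, under a bridge 12 (x) x 58 (y) x 16 mm high. Origin midway between the leg tips, z up: bridge from z = 50 to 66 mm; pinch it across its 12 mm. Origin 8 mm above the table in the rack, 10 mm when fully down with the bridge on the tube.
- ubolt4: Square-bend steel U-bolt, 150 g, legs down in the rack; may be absent. Two 10 mm legs, 50 mm long, tips 7 mm, 46 mm between centres along its y, under a bridge 12 (x) x 58 (y) x 16 mm high. Origin midway between the leg tips, z up: bridge from z = 50 to 66 mm; pinch it across its 12 mm. Origin 8 mm above the table in the rack, 10 mm when fully down with the bridge on the tube.
- bracket1 (a point): Bracket 1 of 4 along the jig: point on its top face, 30 mm above the table, midway between its two holes, which lie 23 mm to either side along the jig's x; holes square, 14 mm wide, 25 mm deep.
- bracket2 (a point): Bracket 2 of 4 along the jig: point on its top face, 30 mm above the table, midway between its two holes, which lie 23 mm to either side along the jig's x; holes square, 14 mm wide, 25 mm deep.
- bracket3 (a point): Bracket 3 of 4 along the jig: point on its top face, 30 mm above the table, midway between its two holes, which lie 23 mm to either side along the jig's x; holes square, 14 mm wide, 25 mm deep.
- bracket4 (a point): Bracket 4 of 4 along the jig: point on its top face, 30 mm above the table, midway between its two holes, which lie 23 mm to either side along the jig's x; holes square, 14 mm wide, 25 mm deep.
- stop (a joint): Travel of the sliding stop along the jig's +y towards the tube, m, range 0 to 0.08, starts at 0 to 0.02; 0.05 = against a tube that is home on the fixed stop. About 9 N of friction (the same with the lever locked: do not rely on the lock resisting), stays where left.
- stop_face (a point): Centre of the sliding stop's face towards the tube, 35 mm above the table, at jig y = -180 mm + travel. The stop is a block 54 mm (jig x) x 30 mm (jig y, behind this face), from 10 to 60 mm above the table; push on its outer face.
- lever (a joint): Cam lever on the sliding stop, rad; turns level about an upright pivot in the middle of the stop's top. 0 = locked: points outward along the jig's -y. 1.57 (range to 1.6) = free: points to the jig's -x, towards the robot, clockwise from above. Friction about 0.08 N m, stays where left; starts at 0 to 0.12.
- lever_knob (a point): On the upright round black knob at the lever's end, 60 mm from the pivot: 18 mm thick, from about 70 to 104 mm above the table; this point is 91 mm above the table.
- hammer: Bystander: claw-type hammer, lying on the table; not to be disturbed.
- spanner: Bystander: open spanner, lying on the table; not to be disturbed.
- collar: Bystander: rusty rolled-steel ring, 110 mm across, 60 mm high, lying on the table; not to be disturbed.
- angle: Bystander: offcut of angle steel, 150 mm long, lying on the table; not to be disturbed.
- flat: Bystander: flat steel bar 50 x 190 x 8 mm, lying on the table; not to be disturbed.
- stub: Bystander: steel round stub, 40 mm across, 50 mm high, lying on the table; not to be disturbed.
Mind the look-alikes: they are no part of the job. Leave any red look-alike of the ubolt2 alone.

How it is judged (in metres and radians):
On the way, in this order (a step that is already met when the one before it is completed fails the run):
1. the cam lever is swung out to free (beyond 1.3 rad) (value of joint lever above 1.3 rad), for 0.2 s.
2. the tube lies in the bed and the stop has pushed it home between both end stops, lever still free (x of tube in the frame of jig between -0.005 and 0.005 m and y of tube in the frame of jig between -0.005 and 0.005 m and z of tube in the frame of jig between 0.026 and 0.034 m and angle between the y axis of tube and the y axis of jig, either way round below 0.04 rad and value of joint stop between 0.045 and 0.055 m and value of joint lever above 1.1 rad), for 0.2 s.
3. the lever is back at locked (below 0.25 rad), tube and stop still home, no U-bolt on the jig yet (x of tube in the frame of jig between -0.005 and 0.005 m and y of tube in the frame of jig between -0.005 and 0.005 m and z of tube in the frame of jig between 0.026 and 0.034 m and angle between the y axis of tube and the y axis of jig, either way round below 0.04 rad and value of joint stop between 0.045 and 0.055 m and value of joint lever below 0.25 rad and horizontal distance between each of ubolt1, ubolt2, ubolt3, ubolt4 and jig above 0.15 m), for 0.2 s.
4. every U-bolt is home over the tube in a bracket ((horizontal distance between ubolt1 and bracket1 below 0.006 m or horizontal distance between ubolt1 and bracket2 below 0.006 m or horizontal distance between ubolt1 and bracket3 below 0.006 m or horizontal distance between ubolt1 and bracket4 below 0.006 m) and height (world z) of each of ubolt1, ubolt2, ubolt3, ubolt4 below 0.015 m and angle between each of ubolt1, ubolt2, ubolt3, ubolt4's own z axis and vertical below 0.12 rad and angle between the y axis of each of ubolt1, ubolt2, ubolt3, ubolt4 and the x axis of jig, either way round below 0.15 rad and (horizontal distance between ubolt2 and bracket1 below 0.006 m or horizontal distance between ubolt2 and bracket2 below 0.006 m or horizontal distance between ubolt2 and bracket3 below 0.006 m or horizontal distance between ubolt2 and bracket4 below 0.006 m) and (horizontal distance between ubolt3 and bracket1 below 0.006 m or horizontal distance between ubolt3 and bracket2 below 0.006 m or horizontal distance between ubolt3 and bracket3 below 0.006 m or horizontal distance between ubolt3 and bracket4 below 0.006 m) and (horizontal distance between ubolt4 and bracket1 below 0.006 m or horizontal distance between ubolt4 and bracket2 below 0.006 m or horizontal distance between ubolt4 and bracket3 below 0.006 m or horizontal distance between ubolt4 and bracket4 below 0.006 m)), for 0.2 s.
At the end, for the whole second after the job is handed in: Tube in the bed, within 5 mm of home between the end stops; stop within 5 mm of 50 mm travel; lever within 0.25 rad of locked; every U-bolt present upright (0.12 rad), its legs down a bracket's two holes, within 6 mm of the bracket's middle and 5 mm of fully down; all at rest (all of step 4 and x of tube in the frame of jig between -0.005 and 0.005 m and y of tube in the frame of jig between -0.005 and 0.005 m and z of tube in the frame of jig between 0.026 and 0.034 m and angle between the y axis of tube and the y axis of jig, either way round below 0.04 rad and value of joint stop between 0.045 and 0.055 m and value of joint lever below 0.25 rad and linear speed of each of tube, ubolt1, ubolt2, ubolt3, ubolt4 below 0.02 m/s); the robot touches nothing.
It fails at once if the stop is pushed along while its lever is locked (more than 10 mm from its start and still more than 10 mm short of home) (value of joint lever below 0.7 rad and distance of stop_face from where it was at the start of the episode above 0.01 m and value of joint stop below 0.04 m).
It fails at once if a bystander is shifted more than 4 cm (distance of any of hammer, spanner, collar, angle, flat, stub from where it was at the start of the episode above 0.04 m).
Of ubolt1, ubolt2, ubolt3, ubolt4 only 2 to 4 are there at a start; the rules pass over those that are not, and their reading is None.
At some moment in a run one of tube may be knocked a few centimetres aside while the robot is not near it.
It also fails if it takes over 210 s, if anything falls off the work surface, if the arm or the gripper's body presses on something with over 40 N, if the wrist force passes 120 N, or if a joint passes its speed limit or range.

## Robot

A 7-joint arm with a two-finger parallel gripper is mounted at the origin on the work surface. World frame = base frame: x ahead of the robot, y to its left, z up, the work surface at z = 0. Lengths are in mm, angles in rad, forces in N, time in s.
With the tool pointing down it reaches from about 400 to 850 mm from the base axis. Payload 4.5 kg.
Tool frame: the origin (TCP) lies between the finger pads; the fingertips stand 8 mm ahead of it and the grasp point (between the pads) lies 11 mm behind it (bot.tip_reach is the distance from the TCP to the fingertips, in mm); z points along the fingers, y is the line along which they close (so a half turn about z gives the same grasp; the last joint's range is limited). The gripper opens to 85 mm and grips with 20 to 120 N. Pads are 22 mm wide; open, the fingers measure 114 mm over their backs; the gripper's body (76 mm by 85 mm) begins 54 mm behind the grasp point. The pads swing forward as they close: fully open they stand 13 mm farther back than shut.
Start: joints at [1.359, 0.689, -0.195, 1.565, 0.157, 0.902, -0.215], TCP at [152.111, -606.231, 239.317] pointing down, gripper open.
Joint ranges: [-3.01, 3.01], [-0.46, 2.08], [-1.47, 1.51], [0.13, 2.56], [-1, 4.14], [0.04, 2.09], [-2.66, 2.66]. Speed limits (rad/s): [2.57, 2.57, 3.14, 3.14, 3.14, 3.14, 3.14].

## Interface

Orientations are given as a 3x3 rotation matrix whose columns are the frame's x, y, z axes.
In Python, from station import bot gives the robot as it stands. The module is installed in compiled form; this text tells all that it offers.
- The arm moves only by the shell command python3 -m crank 'ROWS' [FORCE]. ROWS is JSON, a list of rows, each an object with "rotation": the turn, a rotation vector about the tool's x, y, z in degrees, a list of three; "dp": the shift along the tool's x, y, z in m, a list of three; "hand": the opening, from 0 (shut) to 1 (fully open). A call has exactly 8 rows; each row shifts and turns the commanded pose from where the row before left it, along the tool's axes as they then stand; what a row does not reach is not made up. A row lasts 1/10 s, in which the tool goes at most 50 mm and 8.59 degrees, less where a joint would pass 70% of its speed; a pose out of reach is approached as far as the arm can. A call with a gripper value outside its range is refused whole. The fingers move at their own pace and stop on an object; FORCE is the grip in N (left out, the last holds). Time passes only in rows, so rows that do not move let the fingers close, or fill a call up. It gives the time, the measured TCP pose, the force, the opening and the grip force at its end, in the units of the state.
- bot.observe(): the state, without advancing time (a new reading comes with each control period).
- bot.read_camera(name): name is "scene" or "top" or "wrist"; returns a dict with "img" (480x640x3 uint8, red, green, blue), "mtx" (3x3 intrinsics, pixels), "origin" and "rotation" of the camera in the world. Camera axes: x right, y down, z forward; pixel columns grow to the right and rows downward; lengths in mm; the calibration is good to about 2 mm. A picture is of the moment at which its call begins. There is no depth.
- bot.close_job(): hands the job in; it is judged then, once.
Trained networks look in a picture, given as the dict that the camera call returned (one of the last four; its "shot" number tells which), for a name from the list of things; names that differ only in an ending like _2 or _b are one class to them, and where a whole thing is asked for, a point or a joint stands for the part that bears it (a point fixed in the world has none). Each returns a list of dicts, best first, with "p" (0 to 1); they miss things now and then, are a little off and sometimes report something else, mostly with a low value. They report only what shows in the picture. A call takes as long as a camera call. They do not tell look-alikes from the thing itself.
- bot.find_in(picture, thing): "location" ([column, row] as shares, 0 to 1, of the picture: columns of its width, rows of its height, amid what is visible of it).
- bot.masks_of(picture, thing): "region" (480x640 bool, what is visible of it) and "location" ([column, row] as shares, 0 to 1, of the picture: columns of its width, rows of its height, amid what is visible of it).
The state is a dict: "clock": time; "qpos": joint angles; "joint_velocities": joint speeds; "joint_efforts": joint torques, N m; "eef_pos": TCP position; "orientation": TCP orientation; "force": force on the tool from outside, world axes, zero at the start; "moment": the same for the moment, N m; "opening": finger opening in mm; "gripper_force": force on a finger pad.
Only numpy, scipy, OpenCV 4.12 (cv2) and the standard library are available. Lean on these libraries where they do the work, as an engineer would, in place of code of your own. Each camera call takes 0.05 s, during which the arm holds its last target. There are 200 camera calls.

## Working session

There is one attempt and no reset: what is moved stays moved. The work goes in short steps, Python scripts to look and compute and a shell command to move; the robot and the scene stay as the last step left them, time stands still between calls to the robot, and variables do not carry over. Pictures are saved under pics/ and viewed, at most 14 in all, crops included, and the job is handed in when it is done.

```bash
mkdir -p pics; cat > h.py <<'E'
import numpy as np, cv2
from station import bot
def ray(c,u,v):
    K=np.array(c["mtx"]);R=np.array(c["rotation"])
    return R@np.linalg.inv(K)@np.array([u,v,1.0])
def at(c,u,v,z):
    d=ray(c,u,v);o=np.array(c["origin"]);return o+d*(z-o[2])/d[2]
def pix(c,p):
    q=np.array(c["mtx"])@(np.array(c["rotation"]).T@(np.array(p,float)-c["origin"]));return q[:2]/q[2]
def save(c,n): cv2.imwrite(f"pics/{n}.png",c["img"][:,:,::-1])
def find(c,n,z,k=4):
    for d in bot.find_in(c,n)[:k]:
        u,v=d["location"][0]*640,d["location"][1]*480
        print(n,round(d["p"],2),(round(u),round(v)),at(c,u,v,z).round(0))
E
python3 - <<'E'
from h import *
np.set_printoptions(suppress=True,precision=3)
s=bot.observe();print(s["clock"],s["eef_pos"],s["orientation"],s["opening"])
for n in("top","scene"):
    c=bot.read_camera(n);save(c,n+"0");print(n,c["origin"],c["rotation"],c["mtx"][0])
    for t,z in(("jig",30),("fixed_face",60),("tube",30),("rack",30),("ubolt1",70),("stop_face",60),("lever_knob",100),("bracket1",30),("collar",60),("hammer",10),("spanner",5),("angle",20),("flat",8),("stub",50)):
        try: find(c,t,z,6)
        except Exception as e: print(t,e)
E
```

```text
0.0 [ 151.85  -605.611  238.458] [[ 0.97   0.243 -0.001]
 [ 0.243 -0.97   0.002]
 [-0.    -0.002 -1.   ]] 85.29085332996775
top [ 330.478   -0.039 1299.464] [[-0.013 -0.985  0.174]
 [-1.     0.014  0.004]
 [-0.006 -0.174 -0.985]] [557.562   0.    320.784]
jig 0.89 (349, 240) [553. -61.  30.]
fixed_face 0.8 (344, 241) [546. -47.  60.]
tube 0.59 (337, 294) [427. -32.  30.]
rack 0.76 (193, 268) [493. 298.  30.]
ubolt1 0.73 (163, 365) [277. 349.  70.]
ubolt1 0.55 (184, 231) [571. 311.  70.]
ubolt1 0.48 (195, 310) [394. 283.  70.]
ubolt1 0.48 (413, 242) [ 538. -202.   70.]
ubolt1 0.47 (240, 298) [419. 184.  70.]
ubolt1 0.44 (192, 280) [461. 291.  70.]
stop_face 0.62 (415, 244) [ 536. -208.   60.]
stop_face 0.22 (304, 175) [701.  41.  60.]
lever_knob 0.72 (348, 241) [539. -56. 100.]
lever_knob 0.64 (426, 244) [ 529. -225.  100.]
bracket1 0.86 (345, 240) [553. -51.  30.]
collar 0.84 (260, 147) [771. 144.  60.]
hammer 0.79 (513, 200) [ 647. -453.   10.]
hammer 0.75 (255, 147) [788. 160.  10.]
hammer 0.59 (349, 238) [560. -62.  10.]
spanner 0.62 (132, 276) [478. 447.   5.]
spanner 0.42 (413, 
[... 578 characters left out ...]
08.  30.]
rack 0.24 (284, 293) [717.  46.  30.]
ubolt1 0.76 (446, 269) [406. 283.  70.]
ubolt1 0.7 (415, 315) [578. 323.  70.]
ubolt1 0.68 (307, 312) [741. 153.  70.]
ubolt1 0.65 (405, 255) [439. 183.  70.]
ubolt1 0.61 (498, 260) [291. 353.  70.]
ubolt1 0.58 (439, 283) [459. 300.  70.]
stop_face 0.76 (272, 210) [ 553. -189.   60.]
lever_knob 0.74 (265, 197) [ 560. -206.  100.]
bracket1 0.57 (307, 249) [569. -30.  30.]
collar 0.7 (307, 312) [736. 147.  60.]
hammer 0.91 (192, 208) [ 672. -408.   10.]
spanner 0.97 (484, 348) [490. 458.   5.]
angle 0.97 (284, 177) [ 383. -331.   20.]
flat 0.61 (231, 279) [768. -97.   8.]
stub 0.55 (284, 294) [729.  63.  50.]
stub 0.35 (424, 310) [535. 319.  50.]
```

```bash
python3 - <<'E'
import cv2
a=cv2.imread("pics/top0.png")[120:400,100:500];cv2.imwrite("pics/top0c.png",cv2.resize(a,(800,560),interpolation=cv2.INTER_CUBIC))
E
```

```text
(no output)
```

View pics/top0c.png

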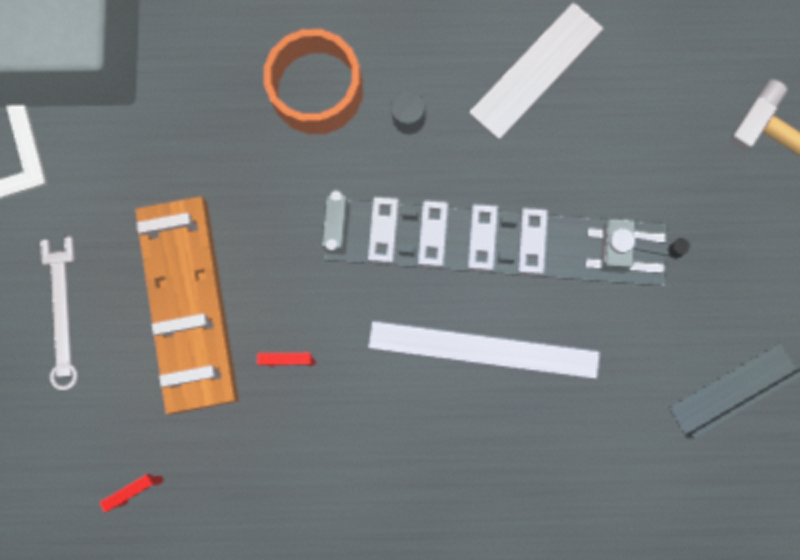

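View pics/scene0.png

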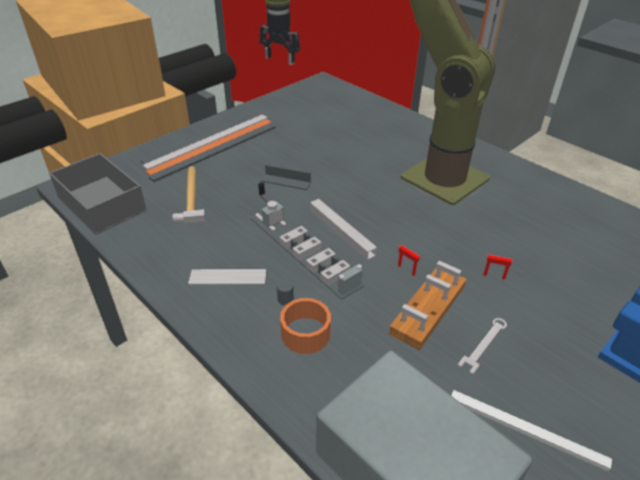

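The top picture (crop ×2, offset 100,120) shows the jig at about (345,240) px. Its brackets are at crop (383..533, 229..240), with the knob at crop (680,247). The tube is at crop (485,350), and three grey U-bolts stand in the rack at crop (163,223), (180,324) and (187,376). Red decoys are at crop (285,358) and (130,492).

```bash
cat >> h.py <<'E'
def rects(c,mask,z,amin=60,amax=9e3,roi=None,show=True):
    m=mask.astype(np.uint8)
    if roi: 
        k=np.zeros_like(m);k[roi[1]:roi[3],roi[0]:roi[2]]=1;m=m*k
    out=[]
    for ct in cv2.findContours(m,cv2.RETR_EXTERNAL,cv2.CHAIN_APPROX_NONE)[0]:
        a=cv2.contourArea(ct)
        if not amin<a<amax: continue
        b=np.array([at(c,u,v,z)[:2] for u,v in ct[:,0]],np.float32)
        (x,y),(w,h),an=cv2.minAreaRect(b)
        if w<h: w,h,an=h,w,an+90
        out.append((x,y,w,h,(an+90)%180-90))
        if show: print("rect xy %.1f %.1f  size %.1f %.1f  longaxis %.1f deg  px %s"%(*out[-1],ct[:,0].mean(0).round()))
    return out
E
python3 - <<'E'
from h import *
c=bot.read_camera("top");im=c["img"].astype(int);g=im.min(2)
print("white z30");w=g>170
rects(c,w,30,80,roi=(270,200,440,320))
s=cv2.cvtColor(c["img"],cv2.COLOR_RGB2HSV)
print("rack");rects(c,((s[:,:,0]<20)&(s[:,:,1]>110)),30,300,roi=(150,200,230,340))
print("ubolts z74");rects(c,(g>150),74,30,roi=(150,200,230,340))
print("knob");rects(c,im.max(2)<45,104,10,roi=(420,230,460,260))
print("red");rects(c,(im[:,:,0]>180)&(im[:,:,1]<90),66,20)
c2=bot.read_camera("wrist");print(c2["origin"],bot.observe()["eef_pos"])
E
```

```text
white z30
rect xy 427.4 -40.7  size 260.6 30.3  longaxis 81.6 deg  px [342. 294.]
rect xy 552.8 -222.2  size 60.3 28.2  longaxis 89.2 deg  px [418. 238.]
rect xy 552.4 -100.1  size 73.7 28.5  longaxis -5.2 deg  px [366. 240.]
rect xy 557.4 -42.2  size 73.3 28.5  longaxis -5.2 deg  px [341. 238.]
rect xy 562.8 15.4  size 73.6 28.5  longaxis -5.2 deg  px [316. 236.]
rect xy 568.2 73.2  size 73.8 28.4  longaxis -5.2 deg  px [291. 234.]
rack
rect xy 485.2 299.8  size 240.8 81.7  longaxis 10.2 deg  px [193. 273.]
ubolts z74
rect xy 399.8 286.4  size 59.7 13.3  longaxis -80.5 deg  px [193. 308.]
rect xy 456.8 296.5  size 59.0 13.4  longaxis -80.1 deg  px [189. 282.]
rect xy 570.7 317.3  size 59.7 13.1  longaxis -79.2 deg  px [181. 231.]
knob
red
rect xy 275.1 350.9  size 57.7 12.7  longaxis -59.7 deg  px [162. 366.]
rect xy 418.7 181.2  size 55.4 11.0  longaxis 89.2 deg  px [242. 299.]
[ 232.21760122 -586.48190268  373.48706986] [ 152.12433916 -606.25678496  239.31668889]
```

```bash
cat >> h.py <<'E'
from scipy.spatial.transform import Rotation as Rn
J=np.array([560.2,-13.4]);JY=np.array([0.0908,0.9959]);JX=np.array([0.9959,-0.0908]);JA=-5.2
def j2w(x,y): return J+x*JX+y*JY
def w2j(p): p=np.array(p[:2])-J; return np.array([p@JX,p@JY])
def go(p,yaw,n=1,start=None):
    """target TCP p (mm), world heading (deg) of tool y, n rows; prints per-row dp (mm, tool axes) and tool rotvec"""
    s=bot.observe() if start is None else start
    R0=np.array(s["orientation"]);P=np.array(s["eef_pos"])
    ya=np.deg2rad(yaw)
    best=None
    for k in(0,np.pi):
        y=np.array([np.cos(ya+k),np.sin(ya+k),0]);z=np.array([0,0,-1.]);T=np.c_[np.cross(y,z),y,z]
        v=Rn.from_matrix(R0.T@T).as_rotvec()
        if best is None or np.linalg.norm(v)<np.linalg.norm(best[0])-1e-3: best=(v,T)
    v,T=best;M=np.zeros((3,3));R=R0.copy()
    for i in range(n): M+=R;R=R@Rn.from_rotvec(v/n).as_matrix()
    dp=np.linalg.solve(M,np.array(p)-P)
    print("go",np.round(p,1),"n",n,"dp/row mm",dp.round(2),"rot/row deg",np.rad2deg(v/n).round(2),"total",np.round(dp*n,1),np.rad2deg(v).round(1))
    return dict(eef_pos=np.array(p),orientation=T)
def st():
    s=bot.observe();R=np.array(s["orientation"])
    print("t %.1f"%s["clock"],"tcp",np.round(s["eef_pos"],1),"jig",w2j(s["eef_pos"]).round(1),"yaw %.1f"%np.rad2deg(np.arctan2(R[1,1],R[0,1])),"F",np.round(s["force"],1),"open %.1f gf %.1f"%(s["opening"],s["gripper_force"]),"q7 %.2f"%s["qpos"][6]);return s
E
python3 - <<'E'
from h import *
c=bot.read_camera("top")
im=c["img"].astype(int).max(2)
m=(im<50);m[:232]=0;m[256:]=0;m[:,:430]=0;m[:,452:]=0
v,u=np.nonzero(m);print(u.min(),u.max(),v.min(),v.max(),len(u))
k=at(c,u.mean(),v.mean(),90);print("knob",k,w2j(k))
p=at(c,411.5,240,70);print("pivot",p,w2j(p))
t=k.copy();t[2]=180
go(t,JA,16)
E
```

```text
435 439 245 247 8
knob [ 525.53743044 -249.94864177   90.        ] [ -13.04183635 -238.72615366]
pivot [ 543.71847614 -198.38054154   70.        ] [   0.38228356 -185.71864369]
go [ 525.5 -249.9  180. ] n 16 dp/row mm [34.33  2.15  3.71] rot/row deg [ 0.    0.   -4.42] total [549.2  34.3  59.3] [  0.    0.  -70.7]
```

```bash
R='{"rotation":[0,0,-4.4],"dp":[0.0343,0.0022,0.0037],"hand":0.6}'
python3 -m crank '[{"rotation":[0,0,-4.4],"dp":[0.0343,0.0022,0.0037],"hand":0.6},{"rotation":[0,0,-4.4],"dp":[0.0343,0.0022,0.0037],"hand":0.6},{"rotation":[0,0,-4.4],"dp":[0.0343,0.0022,0.0037],"hand":0.6},{"rotation":[0,0,-4.4],"dp":[0.0343,0.0022,0.0037],"hand":0.6},{"rotation":[0,0,-4.4],"dp":[0.0343,0.0022,0.0037],"hand":0.6},{"rotation":[0,0,-4.4],"dp":[0.0343,0.0022,0.0037],"hand":0.6},{"rotation":[0,0,-4.4],"dp":[0.0343,0.0022,0.0037],"hand":0.6},{"rotation":[0,0,-4.4],"dp":[0.0343,0.0022,0.0037],"hand":0.6}]' 40
python3 -m crank '[{"rotation":[0,0,-4.4],"dp":[0.0343,0.0022,0.0037],"hand":0.6},{"rotation":[0,0,-4.4],"dp":[0.0343,0.0022,0.0037],"hand":0.6},{"rotation":[0,0,-4.4],"dp":[0.0343,0.0022,0.0037],"hand":0.6},{"rotation":[0,0,-4.4],"dp":[0.0343,0.0022,0.0037],"hand":0.6},{"rotation":[0,0,-4.4],"dp":[0.0343,0.0022,0.0037],"hand":0.6},{"rotation":[0,0,-4.4],"dp":[0.0343,0.0022,0.0037],"hand":0.6},{"rotation":[0,0,-4.4],"dp":[0.0343,0.0022,0.0037],"hand":0.6},{"rotation":[0,0,-4.4],"dp":[0.0343,0.0022,0.0037],"hand":0.6}]'
python3 - <<'E'
from h import *
st();c=bot.read_camera("wrist");save(c,"w1");print(c["origin"],np.array(c["rotation"]).round(3).tolist())
find(c,"lever_knob",91);find(c,"stop_face",60)
for d in bot.masks_of(c,"lever_knob")[:2]:
    v,u=np.nonzero(d["region"]);print(d["p"],u.min(),u.max(),v.min(),v.max())
E
```

```text
clock: 2.45
eef_pos: [397.1, -487.8, 209.6]
orientation: [[0.65, 0.76, 0.001], [0.76, -0.65, -0.001], [-0.0, 0.001, -1.0]]
force: [0.0, -0.1, -0.2]
opening: 51.5
gripper_force: 0.0
clock: 3.25
eef_pos: [527.8, -250.3, 180.1]
orientation: [[0.093, 0.996, 0.001], [0.996, -0.093, -0.0], [-0.0, 0.001, -1.0]]
force: [-0.4, 0.7, 0.3]
opening: 51.0
gripper_force: 0.0
t 3.2 tcp [ 527.8 -250.3  180.1] jig [ -10.7 -238.9] yaw -5.3 F [-0.4  0.7  0.3] open 51.0 gf 0.0 q7 -0.14
[ 535.27759961 -168.34150635  314.21789093] [[0.996, -0.089, -0.029], [-0.093, -0.943, -0.32], [0.001, 0.321, -0.947]]
lever_knob 0.8 (330, 206) [ 538. -219.   91.]
0.76 316 356 151 278
```

View pics/w1.png

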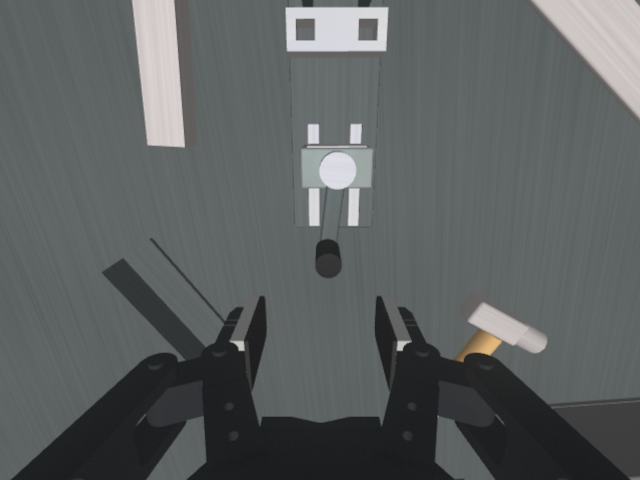

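The knob top is at px (328,265), the pivot disc at (338,170), and the stop block's top spans (302–372, 148–188). The hammer and angle are well clear.

```bash
python3 - <<'E'
from h import *
c=bot.read_camera("wrist")
k=at(c,328,265,104);print("knob",k,w2j(k))
for z in(66,72):
    p=at(c,338,170,z);print("pivot",p,w2j(p))
for u,v in((302,148),(372,148),(302,188),(372,188)):print("block",w2j(at(c,u,v,60)))
m=(c["img"].min(2)>180)
rects(c,m,30,300,roi=(270,0,400,60))
kk=w2j(k);print(at(c,310,29,30))
E
```

```text
knob [ 531.89268458 -257.29355784  104.        ] [  -6.04572038 -245.46389849]
pivot [ 545.04959366 -199.81368871   66.        ] [   1.83807326 -187.02504948]
pivot [ 544.80702398 -199.06616104   72.        ] [   1.52862261 -186.302612  ]
block [ -24.21515616 -171.88125315]
block [  26.65331992 -172.0901713 ]
block [ -24.8380768  -201.02032241]
block [  27.96821806 -201.23789902]
rect xy 553.7 -102.3  size 73.5 26.7  longaxis -5.4 deg  px [337.  28.]
[ 534.03251573 -100.85824889   30.        ]
```

```bash

python3 -m crank '[{"rotation":[0,0,0],"dp":[-0.0008,0.0006,0.012],"hand":0.6},{"rotation":[0,0,0],"dp":[-0.0008,0.0006,0.012],"hand":0.6},{"rotation":[0,0,0],"dp":[-0.0008,0.0006,0.012],"hand":0.6},{"rotation":[0,0,0],"dp":[-0.0008,0.0006,0.012],"hand":0.6},{"rotation":[0,0,0],"dp":[-0.0008,0.0006,0.012],"hand":0.6},{"rotation":[0,0,0],"dp":[-0.0008,0.0006,0.012],"hand":0.6},{"rotation":[0,0,0],"dp":[-0.0008,0.0006,0.012],"hand":0.6},{"rotation":[0,0,0],"dp":[-0.001,0.0005,0.012],"hand":0.35}]'
python3 -m crank '[{"rotation":[0,0,0],"dp":[0,0,0],"hand":0.35},{"rotation":[0,0,0],"dp":[0,0,0],"hand":0.35},{"rotation":[0,0,5.4],"dp":[0.0003,-0.0056,0],"hand":0.35},{"rotation":[0,0,5.4],"dp":[0.0003,-0.0056,0],"hand":0.35},{"rotation":[0,0,5.4],"dp":[0.0003,-0.0056,0],"hand":0.35},{"rotation":[0,0,5.4],"dp":[0.0003,-0.0056,0],"hand":0.35},{"rotation":[0,0,5.4],"dp":[0.0003,-0.0056,0],"hand":0.35},{"rotation":[0,0,5.4],"dp":[0.0003,-0.0056,0],"hand":0.35}]'
python3 - <<'E'
from h import *
st()
E
```

```text
clock: 4.3
eef_pos: [531.2, -258.5, 83.1]
orientation: [[0.096, 0.995, 0.0], [0.995, -0.096, 0.0], [0.0, 0.0, -1.0]]
force: [-0.2, -0.2, -0.4]
opening: 37.8
gripper_force: 0.0
clock: 5.1
eef_pos: [502.1, -246.1, 85.2]
orientation: [[0.617, 0.787, 0.004], [0.787, -0.617, -0.001], [0.002, 0.004, -1.0]]
force: [1.8, 0.1, -0.7]
opening: 30.1
gripper_force: 0.7
t 5.1 tcp [ 502.1 -246.1   85.2] jig [ -36.8 -237. ] yaw -38.1 F [ 1.8  0.1 -0.7] open 30.1 gf 0.7 q7 -0.62
```

Working as expected (small push force). Continue the arc for 10 more rows.

```bash

python3 -m crank '[{"rotation":[0,0,5.4],"dp":[0.0003,-0.0056,0],"hand":0.35},{"rotation":[0,0,5.4],"dp":[0.0003,-0.0056,0],"hand":0.35},{"rotation":[0,0,5.4],"dp":[0.0003,-0.0056,0],"hand":0.35},{"rotation":[0,0,5.4],"dp":[0.0003,-0.0056,0],"hand":0.35},{"rotation":[0,0,5.4],"dp":[0.0003,-0.0056,0],"hand":0.35},{"rotation":[0,0,5.4],"dp":[0.0003,-0.0056,0],"hand":0.35},{"rotation":[0,0,5.4],"dp":[0.0003,-0.0056,0],"hand":0.35},{"rotation":[0,0,5.4],"dp":[0.0003,-0.0056,0],"hand":0.35}]'
python3 -m crank '[{"rotation":[0,0,5.4],"dp":[0.0003,-0.0056,0],"hand":0.35},{"rotation":[0,0,4],"dp":[0.0003,-0.004,0],"hand":0.35},{"rotation":[0,0,0],"dp":[0,0.003,0],"hand":0.5},{"rotation":[0,0,0],"dp":[0,0,0],"hand":0.6},{"rotation":[0,0,0],"dp":[0,0,-0.02],"hand":0.6},{"rotation":[0,0,0],"dp":[0,0,-0.025],"hand":0.6},{"rotation":[0,0,0],"dp":[0,0,-0.03],"hand":0.6},{"rotation":[0,0,0],"dp":[0,0,-0.03],"hand":0.6}]'
python3 - <<'E'
from h import *
st();c=bot.read_camera("wrist");save(c,"w2")
for n in("lever_knob","stop_face","tube"):find(c,n,100)
c=bot.read_camera("top")
rects(c,c["img"].min(2)>170,30,80,roi=(270,200,440,320))
E
```

```text
clock: 5.9
eef_pos: [480.0, -208.6, 85.1]
orientation: [[0.989, 0.151, 0.004], [0.151, -0.989, -0.001], [0.004, 0.002, -1.0]]
force: [0.8, -1.5, 0.1]
opening: 29.9
gripper_force: 0.7
clock: 6.7
eef_pos: [477.3, -201.9, 190.2]
orientation: [[1.0, -0.008, -0.0], [-0.008, -1.0, 0.0], [-0.0, -0.0, -1.0]]
force: [-0.4, 0.2, -0.6]
opening: 50.6
gripper_force: 0.0
t 6.7 tcp [ 477.3 -201.9  190.2] jig [ -65.4 -195.3] yaw -90.5 F [-0.4  0.2 -0.6] open 50.6 gf 0.0 q7 -1.23
lever_knob 0.72 (320, 186) [ 522. -203.  100.]
stop_face 0.81 (321, 164) [ 537. -203.  100.]
tube 0.7 (146, 268) [465. -76. 100.]
rect xy 427.5 -40.7  size 260.6 30.6  longaxis 81.6 deg  px [342. 294.]
rect xy 556.8 -204.3  size 34.4 33.5  longaxis -41.2 deg  px [412. 237.]
rect xy 552.5 -100.1  size 73.9 28.5  longaxis -5.2 deg  px [366. 240.]
rect xy 557.7 -42.1  size 74.3 28.7  longaxis -5.2 deg  px [341. 238.]
rect xy 562.7 15.4  size 73.8 28.5  longaxis -5.2 deg  px [316. 236.]
rect xy 568.2 73.2  size 74.0 28.4  longaxis -5.2 deg  px [291. 234.]
```

View pics/w2.png

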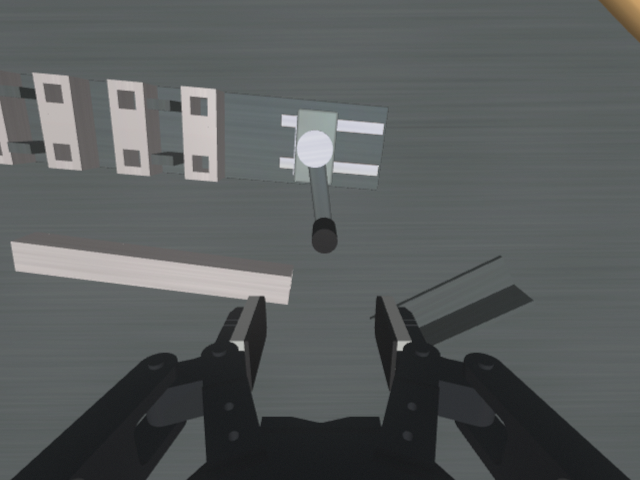

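```bash
python3 - <<'E'
from h import *
c=bot.read_camera("wrist")
k=w2j(at(c,324,240,104));p=w2j(at(c,315,148,70));d=k-p;print(k,p,"lever",np.arctan2(-d[0],-d[1]))
m=(c["img"].min(2)>150)
rects(c,m,30,300,roi=(0,60,300,310))
go([427.5,-41,130],-8.4,12)
E
```

```text
[ -56.16178392 -197.15005603] [   1.85653239 -185.98248508] lever 1.3806384673063972
rect xy 428.7 -43.4  size 260.2 29.9  longaxis 81.6 deg  px [151. 274.]
rect xy 553.7 -102.4  size 74.0 28.1  longaxis -5.2 deg  px [199. 133.]
rect xy 558.9 -44.7  size 73.9 27.9  longaxis -5.2 deg  px [128. 127.]
rect xy 564.2 13.0  size 73.8 27.9  longaxis -5.1 deg  px [ 56. 121.]
go [427.5 -41.  130. ] n 12 dp/row mm [  5.22 -14.34   4.86] rot/row deg [-0.01  0.   -6.84] total [  62.6 -172.    58.4] [ -0.1   0.1 -82.1]
```

```bash

python3 -m crank '[{"rotation":[0,0,0],"dp":[0.0015,0.0003,0.021],"hand":0.6},{"rotation":[0,0,0],"dp":[0.0015,0.0003,0.021],"hand":0.6},{"rotation":[0,0,0],"dp":[0.0015,0.0003,0.021],"hand":0.6},{"rotation":[0,0,0],"dp":[0.0015,0.0003,0.021],"hand":0.6},{"rotation":[0,0,0],"dp":[0.0015,0.0003,0.021],"hand":0.6},{"rotation":[0,0,0],"dp":[0,0,0],"hand":0.35},{"rotation":[0,0,0],"dp":[0,0,0],"hand":0.35},{"rotation":[0,0,0],"dp":[0,0,0],"hand":0.35}]'
python3 -m crank '[{"rotation":[0,0,0],"dp":[0.0003,-0.0035,0],"hand":0.35},{"rotation":[0,0,0],"dp":[0.0003,-0.0035,0],"hand":0.35},{"rotation":[0,0,0],"dp":[0.0003,-0.0035,0],"hand":0.35},{"rotation":[0,0,0],"dp":[0.0003,-0.004,0],"hand":0.35},{"rotation":[0,0,0],"dp":[0,0.003,0],"hand":0.5},{"rotation":[0,0,0],"dp":[0,0,0],"hand":0.6},{"rotation":[0,0,0],"dp":[0,0,-0.03],"hand":0.6},{"rotation":[0,0,0],"dp":[0,0,-0.035],"hand":0.6}]'
python3 - <<'E'
from h import *
st();c=bot.read_camera("wrist");save(c,"w3")
m=c["img"].max(2)<45
n,l,s,ce=cv2.connectedComponentsWithStats(m.astype(np.uint8))
print([(s[i].tolist()) for i in range(1,n) if s[i][4]>80])
go([427.5,-42,110],-8.4,12)
E
```

```text
clock: 7.8
eef_pos: [485.4, -203.3, 84.6]
orientation: [[1.0, -0.009, 0.001], [-0.009, -1.0, -0.0], [0.001, 0.0, -1.0]]
force: [-0.3, -0.3, -0.3]
opening: 29.7
gripper_force: 0.0
clock: 8.6
eef_pos: [485.8, -191.2, 148.7]
orientation: [[1.0, -0.009, -0.003], [-0.009, -1.0, 0.001], [-0.003, -0.001, -1.0]]
force: [0.8, -0.2, 1.0]
opening: 51.3
gripper_force: 0.0
t 8.6 tcp [ 485.8 -191.2  148.7] jig [ -58.  -183.8] yaw -90.5 F [ 0.8 -0.2  1. ] open 51.3 gf 0.0 q7 -1.24
[[312, 246, 29, 28, 481], [245, 297, 21, 90, 946], [375, 297, 22, 92, 995], [228, 308, 14, 11, 87], [399, 308, 15, 11, 104], [12, 326, 617, 154, 43486]]
go [427.5 -42.  110. ] n 12 dp/row mm [  3.79 -14.29   3.68] rot/row deg [ 0.03 -0.02 -6.85] total [  45.5 -171.5   44.1] [  0.4  -0.2 -82.1]
```

```bash
python3 - <<'E'
from h import *
c=bot.read_camera("wrist")
k=w2j(at(c,326,260,104));print(k,"lever",np.arctan2(1.86-k[0],-186-k[1]))
E
python3 -m crank '[{"rotation":[0,0,-6.85],"dp":[0.0038,-0.0143,0.0037],"hand":0.9},{"rotation":[0,0,-6.85],"dp":[0.0038,-0.0143,0.0037],"hand":0.9},{"rotation":[0,0,-6.85],"dp":[0.0038,-0.0143,0.0037],"hand":0.9},{"rotation":[0,0,-6.85],"dp":[0.0038,-0.0143,0.0037],"hand":0.9},{"rotation":[0,0,-6.85],"dp":[0.0038,-0.0143,0.0037],"hand":0.9},{"rotation":[0,0,-6.85],"dp":[0.0038,-0.0143,0.0037],"hand":0.9},{"rotation":[0,0,-6.85],"dp":[0.0038,-0.0143,0.0037],"hand":0.9},{"rotation":[0,0,-6.85],"dp":[0.0038,-0.0143,0.0037],"hand":0.9}]'
python3 -m crank '[{"rotation":[0,0,-6.85],"dp":[0.0038,-0.0143,0.0037],"hand":0.9},{"rotation":[0,0,-6.85],"dp":[0.0038,-0.0143,0.0037],"hand":0.9},{"rotation":[0,0,-6.85],"dp":[0.0038,-0.0143,0.0037],"hand":0.9},{"rotation":[0,0,-6.85],"dp":[0.0038,-0.0143,0.0037],"hand":0.9},{"rotation":[0,0,0],"dp":[0,0,0],"hand":0.9},{"rotation":[0,0,0],"dp":[0,0,0],"hand":0.9},{"rotation":[0,0,0],"dp":[0,0,0],"hand":0.9},{"rotation":[0,0,0],"dp":[0,0,0],"hand":0.9}]'
python3 - <<'E'
from h import *
st();c=bot.read_camera("top")
rects(c,c["img"].min(2)>170,30,80,roi=(270,200,440,320))
c=bot.read_camera("wrist");rects(c,c["img"].min(2)>150,30,300,roi=(200,0,450,300))
go([428,-42,14],-8.4,8)
E
```

```text
[ -45.82189422 -188.04053747] lever 1.5280276156306452
clock: 9.5
eef_pos: [469.6, -78.1, 119.0]
orientation: [[0.58, 0.815, 0.0], [0.815, -0.58, 0.001], [0.001, -0.0, -1.0]]
force: [1.2, 0.4, 0.6]
opening: 76.8
gripper_force: 0.0
clock: 10.3
eef_pos: [425.8, -41.4, 104.8]
orientation: [[0.147, 0.989, 0.001], [0.989, -0.147, -0.0], [0.0, 0.001, -1.0]]
force: [0.7, 0.1, -0.2]
opening: 77.0
gripper_force: 0.0
t 10.3 tcp [425.8 -41.4 104.8] jig [-131.3  -40.1] yaw -8.4 F [ 0.7  0.1 -0.2] open 77.0 gf 0.0 q7 -0.68
rect xy 440.8 49.5  size 78.2 30.4  longaxis 81.7 deg  px [301. 289.]
rect xy 557.2 -220.3  size 62.2 29.4  longaxis -76.0 deg  px [418. 238.]
rect xy 561.8 -101.0  size 55.1 28.5  longaxis -5.2 deg  px [367. 234.]
rect xy 563.6 -42.8  size 62.3 28.5  longaxis -5.2 deg  px [341. 236.]
rect xy 562.7 15.4  size 73.8 28.5  longaxis -5.2 deg  px [316. 236.]
rect xy 568.2 73.2  size 74.0 28.4  longaxis -5.2 deg  px [291. 234.]
go [428 -42  14] n 8 dp/row mm [-0.04  0.32 11.35] rot/row deg [ 0.01 -0.   -0.  ] total [-0.3  2.6 90.8] [ 0.1 -0.  -0. ]
```

```bash

python3 -m crank '[{"rotation":[0,0,0],"dp":[0,0.0003,0.015],"hand":0.9},{"rotation":[0,0,0],"dp":[0,0.0003,0.015],"hand":0.9},{"rotation":[0,0,0],"dp":[0,0.0003,0.015],"hand":0.9},{"rotation":[0,0,0],"dp":[0,0.0003,0.015],"hand":0.9},{"rotation":[0,0,0],"dp":[0,0.0003,0.015],"hand":0.9},{"rotation":[0,0,0],"dp":[0,0.0003,0.010],"hand":0.9},{"rotation":[0,0,0],"dp":[0,0.0003,0.006],"hand":0.9},{"rotation":[0,0,0],"dp":[0,0,0],"hand":0.2}]' 60
python3 -m crank '[{"rotation":[0,0,0],"dp":[0,0,0],"hand":0.2},{"rotation":[0,0,0],"dp":[0,0,0],"hand":0.2},{"rotation":[0,0,0],"dp":[0,0,0],"hand":0.2},{"rotation":[0,0,0],"dp":[0,0,0],"hand":0.2},{"rotation":[0,0,0],"dp":[0,0,0],"hand":0.2},{"rotation":[0,0,0],"dp":[0,0,0],"hand":0.2},{"rotation":[0,0,0],"dp":[0,0,-0.01],"hand":0.2},{"rotation":[0,0,0],"dp":[0,0,-0.015],"hand":0.2}]'
python3 - <<'E'
from h import *
s=st()
p=j2w(0,-8)
s1=go([*(s["eef_pos"][:2]),120],-8.4,1)
go([*p,105],JA,8,s1)
E
```

```text
clock: 11.2
eef_pos: [429.5, -42.6, 36.2]
orientation: [[0.144, 0.99, -0.007], [0.99, -0.144, -0.002], [-0.003, -0.007, -1.0]]
force: [-0.5, 0.7, -1.0]
opening: 64.5
gripper_force: 0.0
clock: 12.0
eef_pos: [429.2, -42.5, 62.1]
orientation: [[0.144, 0.989, -0.009], [0.99, -0.144, -0.003], [-0.004, -0.008, -1.0]]
force: [0.3, 0.0, -0.5]
opening: 17.1
gripper_force: 0.0
t 12.0 tcp [429.2 -42.5  62.1] jig [-127.8  -40.9] yaw -8.3 F [ 0.3  0.  -0.5] open 17.1 gf 0.0 q7 -1.33
go [429.2 -42.5 120. ] n 1 dp/row mm [ -0.24  -0.47 -57.91] rot/row deg [-0.47  0.24  0.1 ] total [ -0.2  -0.5 -57.9] [-0.5  0.2  0.1]
go [559.5 -21.4 105. ] n 8 dp/row mm [ 4.61 15.84  1.88] rot/row deg [ 0.   0.  -0.4] total [ 36.9 126.7  15. ] [ 0.   0.  -3.2]
```

```bash
python3 - <<'E'
from h import *
s=bot.observe();print(np.round(s["qpos"],2))
c=bot.read_camera("wrist");rects(c,c["img"].min(2)>150,30,300,roi=(200,0,450,300))
c=bot.read_camera("top");save(c,"t4");rects(c,c["img"].min(2)>170,30,80,roi=(270,200,440,320))
E
```

```text
[ 0.16  0.82 -0.28  2.26  1.17  0.23 -1.33]
rect xy 440.2 40.3  size 96.5 30.7  longaxis 81.6 deg  px [304. 290.]
rect xy 572.0 -43.5  size 45.3 28.7  longaxis -5.7 deg  px [341. 232.]
rect xy 562.7 15.4  size 73.8 28.6  longaxis -5.2 deg  px [316. 236.]
rect xy 568.1 73.1  size 74.0 28.6  longaxis -5.2 deg  px [291. 234.]
```

```bash

python3 -m crank '[{"rotation":[0,0,0],"dp":[0,0,0],"hand":0.9},{"rotation":[0,0,0],"dp":[0,0,0],"hand":0.9},{"rotation":[0,0,0],"dp":[0,0,0],"hand":0.9},{"rotation":[0,0,0],"dp":[0,0,0],"hand":0.9},{"rotation":[0,0,0],"dp":[0,0,0.004],"hand":0.9},{"rotation":[0,0,0],"dp":[0,0,0.004],"hand":0.9},{"rotation":[0,0,0],"dp":[0,0,0.004],"hand":0.9},{"rotation":[0,0,0],"dp":[0,0,0.004],"hand":0.9}]' 60
python3 -m crank '[{"rotation":[0,0,0],"dp":[0,0,0.004],"hand":0.9},{"rotation":[0,0,0],"dp":[0,0,0.004],"hand":0.9},{"rotation":[0,0,0],"dp":[0,0,0.004],"hand":0.9},{"rotation":[0,0,0],"dp":[0,0,0.004],"hand":0.9},{"rotation":[0,0,0],"dp":[0,0,0.004],"hand":0.9},{"rotation":[0,0,0],"dp":[0,0,0.004],"hand":0.9},{"rotation":[0,0,0],"dp":[0,0,0.004],"hand":0.9},{"rotation":[0,0,0],"dp":[0,0,0.004],"hand":0.9}]'
python3 - <<'E'
from h import *
s=st();print(np.round(s["qpos"],2));go([428.5,-42,14],-8.4,4)
E
```

```text
clock: 12.9
eef_pos: [429.2, -42.4, 45.1]
orientation: [[0.144, 0.99, -0.008], [0.99, -0.144, -0.002], [-0.003, -0.008, -1.0]]
force: [0.0, -0.2, -0.1]
opening: 76.7
gripper_force: 0.0
clock: 13.7
eef_pos: [428.9, -42.6, 13.1]
orientation: [[0.144, 0.99, -0.008], [0.99, -0.144, -0.002], [-0.003, -0.008, -1.0]]
force: [0.5, -0.5, 0.3]
opening: 76.8
gripper_force: 0.0
t 13.7 tcp [428.9 -42.6  13.1] jig [-128.1  -41. ] yaw -8.3 F [ 0.5 -0.5  0.3] open 76.8 gf 0.0 q7 -1.88
[ 0.15  0.94 -0.26  2.26  1.72  0.21 -1.88]
go [428.5 -42.   14. ] n 4 dp/row mm [ 0.12 -0.12 -0.22] rot/row deg [-0.11  0.05  0.03] total [ 0.5 -0.5 -0.9] [-0.4  0.2  0.1]
```

The slow descent works. Grip and lift slowly.

```bash

python3 -m crank '[{"rotation":[0,0,0],"dp":[0,0,0],"hand":0.2},{"rotation":[0,0,0],"dp":[0,0,0],"hand":0.2},{"rotation":[0,0,0],"dp":[0,0,0],"hand":0.2},{"rotation":[0,0,0],"dp":[0,0,0],"hand":0.2},{"rotation":[0,0,0],"dp":[0,0,0],"hand":0.2},{"rotation":[0,0,0],"dp":[0,0,0],"hand":0.2},{"rotation":[0,0,0],"dp":[0,0,0],"hand":0.2},{"rotation":[0,0,0],"dp":[0,0,-0.005],"hand":0.2}]' 70
python3 -m crank '[{"rotation":[0,0,0],"dp":[0,0,-0.005],"hand":0.2},{"rotation":[0,0,0],"dp":[0,0,-0.005],"hand":0.2},{"rotation":[0,0,0],"dp":[0,0,-0.005],"hand":0.2},{"rotation":[0,0,0],"dp":[0,0,-0.006],"hand":0.2},{"rotation":[0,0,0],"dp":[0,0,-0.006],"hand":0.2},{"rotation":[0,0,0],"dp":[0,0,-0.007],"hand":0.2},{"rotation":[0,0,0],"dp":[0,0,-0.007],"hand":0.2},{"rotation":[0,0,0],"dp":[0,0,-0.007],"hand":0.2}]'
python3 -m crank '[{"rotation":[0,0,0],"dp":[0,0,-0.008],"hand":0.2},{"rotation":[0,0,0],"dp":[0,0,-0.008],"hand":0.2},{"rotation":[0,0,0],"dp":[0,0,-0.008],"hand":0.2},{"rotation":[0,0,0],"dp":[0,0,-0.008],"hand":0.2},{"rotation":[0,0,0],"dp":[0,0,-0.008],"hand":0.2},{"rotation":[0,0,0],"dp":[0,0,-0.008],"hand":0.2},{"rotation":[0,0,0],"dp":[0,0,-0.008],"hand":0.2},{"rotation":[0,0,0],"dp":[0,0,-0.008],"hand":0.2}]'
python3 - <<'E'
from h import *
s=st();print(np.round(s["qpos"],2))
c=bot.read_camera("wrist");save(c,"w5")
go([*j2w(0,-8),110],JA,12)
E
```

```text
clock: 14.5
eef_pos: [428.8, -42.7, 18.3]
orientation: [[0.145, 0.989, -0.008], [0.989, -0.145, -0.002], [-0.003, -0.008, -1.0]]
force: [-0.2, 0.9, -3.1]
opening: 28.8
gripper_force: 69.5
clock: 15.3
eef_pos: [429.3, -42.4, 66.8]
orientation: [[0.144, 0.989, -0.008], [0.99, -0.144, -0.002], [-0.003, -0.007, -1.0]]
force: [-0.5, -0.1, -4.1]
opening: 28.9
gripper_force: 69.5
clock: 16.1
eef_pos: [429.6, -42.4, 130.9]
orientation: [[0.144, 0.989, -0.008], [0.99, -0.144, -0.002], [-0.003, -0.008, -1.0]]
force: [0.4, 0.2, -3.4]
opening: 28.8
gripper_force: 69.5
t 16.1 tcp [429.6 -42.4 130.9] jig [-127.4  -40.7] yaw -8.3 F [ 0.4  0.2 -3.4] open 28.8 gf 69.5 q7 -1.07
[ 0.34  0.71 -0.55  2.21  0.87  0.46 -1.07]
go [559.5 -21.4 110. ] n 12 dp/row mm [ 3.03 10.49  1.78] rot/row deg [-0.03  0.01 -0.26] total [ 36.3 125.9  21.4] [-0.3  0.2 -3.1]
```

View pics/w5.png

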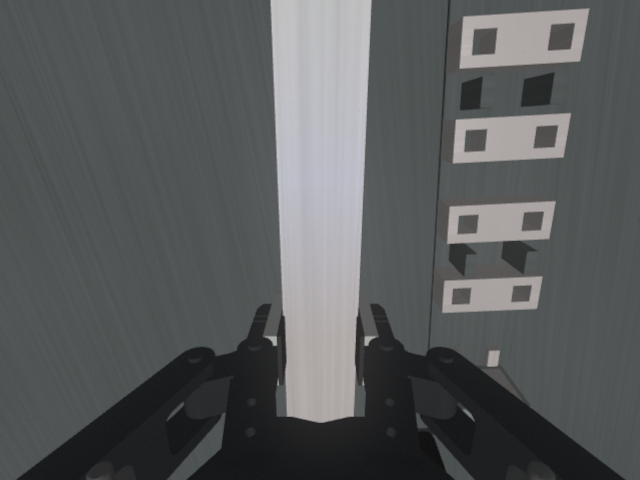

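```bash

python3 - <<'E'
from h import *
c=bot.read_camera("wrist");r=rects(c,c["img"].min(2)>150,30,300,roi=(440,0,640,320))
E
python3 -m crank '[{"rotation":[0,0,-0.3],"dp":[0.003,0.0105,0],"hand":0.2},{"rotation":[0,0,-0.3],"dp":[0.003,0.0105,0],"hand":0.2},{"rotation":[0,0,-0.3],"dp":[0.003,0.0105,0],"hand":0.2},{"rotation":[0,0,-0.3],"dp":[0.003,0.0105,0],"hand":0.2},{"rotation":[0,0,-0.3],"dp":[0.003,0.0105,0],"hand":0.2},{"rotation":[0,0,-0.3],"dp":[0.003,0.0105,0],"hand":0.2},{"rotation":[0,0,-0.2],"dp":[0.003,0.0105,0],"hand":0.2},{"rotation":[0,0,-0.2],"dp":[0.003,0.0105,0],"hand":0.2}]'
python3 -m crank '[{"rotation":[0,0,-0.2],"dp":[0.003,0.0105,0],"hand":0.2},{"rotation":[0,0,-0.2],"dp":[0.003,0.0105,0],"hand":0.2},{"rotation":[0,0,-0.2],"dp":[0.003,0.0105,0],"hand":0.2},{"rotation":[0,0,-0.2],"dp":[0.003,0.0105,0],"hand":0.2},{"rotation":[0,0,0],"dp":[0,0,0.005],"hand":0.2},{"rotation":[0,0,0],"dp":[0,0,0.005],"hand":0.2},{"rotation":[0,0,0],"dp":[0,0,0.005],"hand":0.2},{"rotation":[0,0,0],"dp":[0,0,0.005],"hand":0.2}]'
python3 - <<'E'
from h import *
s=st();print(np.round(s["qpos"],2))
c=bot.read_camera("wrist");save(c,"w6")
E
```

```text
rect xy 553.3 -101.9  size 73.0 26.8  longaxis -5.2 deg  px [489. 294.]
rect xy 558.7 -44.2  size 73.2 26.9  longaxis -5.2 deg  px [498. 222.]
rect xy 563.9 13.3  size 73.3 27.3  longaxis -5.1 deg  px [508. 138.]
rect xy 569.2 71.0  size 73.4 27.4  longaxis -5.1 deg  px [520.  39.]
clock: 17.0
eef_pos: [516.2, -29.3, 129.4]
orientation: [[0.106, 0.994, -0.009], [0.994, -0.106, -0.002], [-0.003, -0.008, -1.0]]
force: [-0.0, 0.1, -5.1]
opening: 28.5
gripper_force: 69.6
clock: 17.8
eef_pos: [558.1, -21.8, 108.8]
orientation: [[0.092, 0.996, -0.009], [0.996, -0.092, -0.003], [-0.004, -0.009, -1.0]]
force: [-0.6, 0.4, -3.3]
opening: 29.0
gripper_force: 69.6
t 17.8 tcp [558.1 -21.8 108.8] jig [-1.3 -8.6] yaw -5.3 F [-0.6  0.4 -3.3] open 29.0 gf 69.6 q7 -0.87
[ 0.32  0.87 -0.63  1.85  0.78  0.7  -0.87]
```

View pics/w6.png

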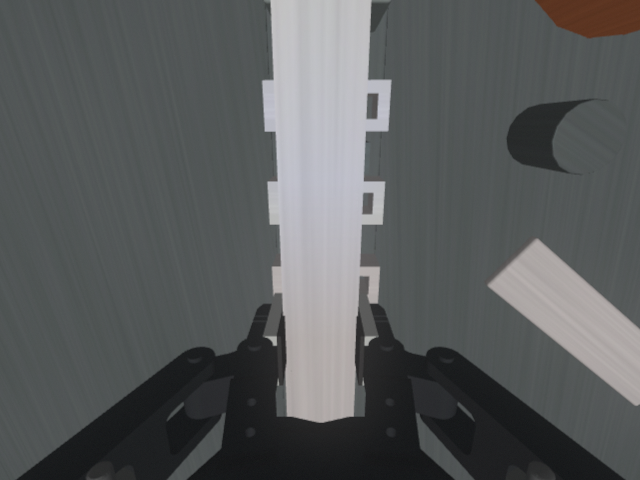

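```bash

python3 - <<'E'
from h import *
c=bot.read_camera("wrist");g=c["img"].min(2)
for v in (60,155,160,235,245):
    u=np.nonzero(g[v,220:420]>150)[0]+220
    a,b=at(c,u.min(),v,123.5),at(c,u.max()+1,v,123.5);print(v,u.min(),u.max(),"w %.1f"%np.linalg.norm((b-a)),w2j((a+b)/2).round(1))
for v in (90,105,120,190,203,215):
    u=np.nonzero(g[v,220:420]>130)[0]+220
    a,b=at(c,u.min(),v,30),at(c,u.max()+1,v,30);print("br",v,u.min(),u.max(),"w %.1f"%np.linalg.norm((b-a)),w2j((a+b)/2).round(1))
E
```

```text
60 273 368 w 30.1 [-1.1 93.5]
155 277 364 w 30.0 [-1.1 64.6]
160 277 363 w 29.8 [-1.3 62.9]
235 280 360 w 29.9 [-1.3 35.9]
245 280 360 w 30.2 [-1.3 32. ]
br 90 263 391 w 74.2 [ 2.  93.3]
br 105 264 390 w 74.0 [ 2.  85.3]
br 120 264 389 w 74.4 [ 1.8 77.1]
br 190 268 385 w 74.4 [ 2.  35.5]
br 203 269 384 w 74.1 [ 2.  27.2]
br 215 269 383 w 74.3 [ 1.7 19.3]
```

```bash
sed -i 's/^J=np.array(\[560.2,-13.4\])/J=np.array([561.9,-15.6])/' h.py
python3 -m crank '[{"rotation":[0,0,0],"dp":[0,0.0016,0],"hand":0.2},{"rotation":[0,0,0],"dp":[0,0.0016,0],"hand":0.2},{"rotation":[0,0,0],"dp":[0,0,0.009],"hand":0.2},{"rotation":[0,0,0],"dp":[0,0,0.009],"hand":0.2},{"rotation":[0,0,0],"dp":[0,0,0.009],"hand":0.2},{"rotation":[0,0,0],"dp":[0,0,0.009],"hand":0.2},{"rotation":[0,0,0],"dp":[0,0,0.009],"hand":0.2},{"rotation":[0,0,0],"dp":[0,0,0.009],"hand":0.2}]'
python3 -m crank '[{"rotation":[0,0,0],"dp":[0,0,0.002],"hand":0.2},{"rotation":[0,0,0],"dp":[0,0,0.002],"hand":0.2},{"rotation":[0,0,0],"dp":[0,0,0.002],"hand":0.2},{"rotation":[0,0,0],"dp":[0,0,0.002],"hand":0.2},{"rotation":[0,0,0],"dp":[0,0,0.002],"hand":0.2},{"rotation":[0,0,0],"dp":[0,0,0.001],"hand":0.2},{"rotation":[0,0,0],"dp":[0,0,0],"hand":0.2},{"rotation":[0,0,0],"dp":[0,0,0],"hand":0.2}]'
python3 - <<'E'
from h import *
s=st()
E
```

```text
clock: 18.7
eef_pos: [561.8, -21.9, 54.6]
orientation: [[0.092, 0.996, -0.008], [0.996, -0.092, -0.002], [-0.003, -0.008, -1.0]]
force: [-0.3, -0.4, -3.9]
opening: 28.9
gripper_force: 69.7
clock: 19.5
eef_pos: [561.9, -21.9, 44.6]
orientation: [[0.092, 0.996, -0.007], [0.996, -0.092, -0.002], [-0.003, -0.007, -1.0]]
force: [0.1, 0.0, -4.4]
opening: 28.7
gripper_force: 69.7
t 19.5 tcp [561.9 -21.9  44.6] jig [ 0.6 -6.3] yaw -5.3 F [ 0.1  0.  -4.4] open 28.7 gf 69.7 q7 -0.95
```

```bash

python3 -m crank '[{"rotation":[0,0,0],"dp":[0,0,0.001],"hand":0.2},{"rotation":[0,0,0],"dp":[0,0,0.0005],"hand":0.2},{"rotation":[0,0,0],"dp":[0,0,0],"hand":0.4},{"rotation":[0,0,0],"dp":[0,0,0],"hand":0.5},{"rotation":[0,0,0],"dp":[0,0,0],"hand":0.6},{"rotation":[0,0,0],"dp":[0,0,-0.02],"hand":0.6},{"rotation":[0,0,0],"dp":[0,0,-0.035],"hand":0.6},{"rotation":[0,0,0],"dp":[0,0,-0.05],"hand":0.6}]'
python3 -m crank '[{"rotation":[0,0,0],"dp":[-0.03,0,0],"hand":0},{"rotation":[0,0,0],"dp":[-0.03,0,0],"hand":0},{"rotation":[0,0,0],"dp":[-0.03,0,0],"hand":0},{"rotation":[0,0,0],"dp":[-0.03,0,0],"hand":0},{"rotation":[0,0,0],"dp":[-0.03,0,0],"hand":0},{"rotation":[0,0,0],"dp":[-0.03,0,0],"hand":0},{"rotation":[0,0,0],"dp":[-0.03,0,0],"hand":0},{"rotation":[0,0,0],"dp":[-0.028,0,0],"hand":0}]'
python3 - <<'E'
from h import *
s=st();c=bot.read_camera("wrist");save(c,"w7")
E
```

```text
clock: 20.3
eef_pos: [561.0, -22.0, 147.4]
orientation: [[0.092, 0.996, -0.012], [0.996, -0.092, -0.002], [-0.003, -0.012, -1.0]]
force: [1.1, -0.6, -0.4]
opening: 51.2
gripper_force: 0.0
clock: 21.1
eef_pos: [540.3, -260.3, 148.7]
orientation: [[0.093, 0.996, -0.007], [0.996, -0.093, -0.003], [-0.003, -0.007, -1.0]]
force: [0.4, -0.4, 0.0]
opening: -0.2
gripper_force: 0.0
t 21.1 tcp [ 540.3 -260.3  148.7] jig [   0.7 -245.7] yaw -5.3 F [ 0.4 -0.4  0. ] open -0.2 gf 0.0 q7 -0.37
```

View pics/w7.png

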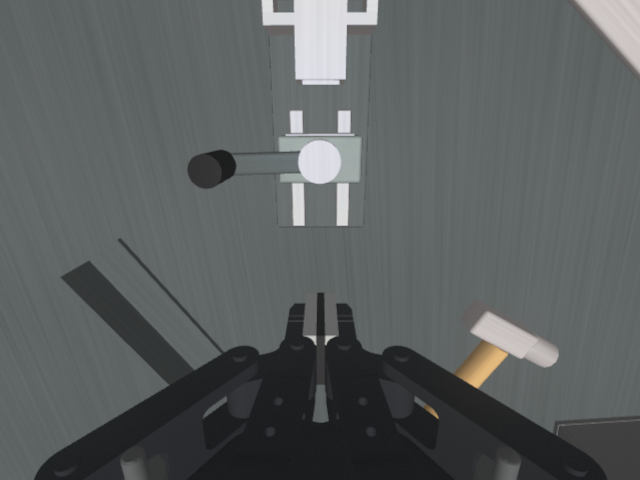

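```bash

python3 -m crank '[{"rotation":[0,0,0],"dp":[0,0,0.016],"hand":0},{"rotation":[0,0,0],"dp":[0,0,0.016],"hand":0},{"rotation":[0,0,0],"dp":[0,0,0.016],"hand":0},{"rotation":[0,0,0],"dp":[0,0,0.016],"hand":0},{"rotation":[0,0,0],"dp":[0,0,0.016],"hand":0},{"rotation":[0,0,0],"dp":[0,0,0.016],"hand":0},{"rotation":[0,0,0],"dp":[0.005,0,0.002],"hand":0},{"rotation":[0,0,0],"dp":[0.005,0,0],"hand":0}]'
python3 -m crank '[{"rotation":[0,0,0],"dp":[0.005,0,0],"hand":0},{"rotation":[0,0,0],"dp":[0.005,0,0],"hand":0},{"rotation":[0,0,0],"dp":[0.005,0,0],"hand":0},{"rotation":[0,0,0],"dp":[0.005,0,0],"hand":0},{"rotation":[0,0,0],"dp":[0.005,0,0],"hand":0},{"rotation":[0,0,0],"dp":[0.004,0,0],"hand":0},{"rotation":[0,0,0],"dp":[0.004,0,0],"hand":0},{"rotation":[0,0,0],"dp":[0.004,0,0],"hand":0}]'
python3 - <<'E'
from h import *
s=st()
E
```

```text
clock: 21.95
eef_pos: [540.6, -248.2, 50.1]
orientation: [[0.092, 0.996, -0.008], [0.996, -0.092, -0.002], [-0.002, -0.008, -1.0]]
force: [0.3, 0.3, 0.3]
opening: 0.3
gripper_force: 0.0
clock: 22.75
eef_pos: [543.8, -217.9, 51.0]
orientation: [[0.097, 0.995, -0.008], [0.995, -0.097, -0.011], [-0.012, -0.007, -1.0]]
force: [-0.7, -10.0, 2.7]
opening: 0.3
gripper_force: 4.9
t 22.8 tcp [ 543.8 -217.9   51. ] jig [   0.3 -203.1] yaw -5.5 F [ -0.7 -10.    2.7] open 0.3 gf 4.9 q7 -0.59
```

```bash

python3 -m crank '[{"rotation":[0,0,0],"dp":[0.004,0,0],"hand":0},{"rotation":[0,0,0],"dp":[0.004,0,0],"hand":0},{"rotation":[0,0,0],"dp":[0.004,0,0],"hand":0},{"rotation":[0,0,0],"dp":[0.004,0,0],"hand":0},{"rotation":[0,0,0],"dp":[0.003,0,0],"hand":0},{"rotation":[0,0,0],"dp":[0.002,0,0],"hand":0},{"rotation":[0,0,0],"dp":[0.002,0,0],"hand":0},{"rotation":[0,0,0],"dp":[0,0,0],"hand":0}]'
python3 - <<'E'
from h import *
s=st();c=bot.read_camera("top");save(c,"t8")
E
```

```text
clock: 23.55
eef_pos: [545.9, -194.3, 51.0]
orientation: [[0.096, 0.995, -0.008], [0.995, -0.096, -0.01], [-0.011, -0.007, -1.0]]
force: [-0.2, -7.4, 3.5]
opening: -0.3
gripper_force: 4.2
t 23.6 tcp [ 545.9 -194.3   51. ] jig [   0.3 -179.4] yaw -5.5 F [-0.2 -7.4  3.5] open -0.3 gf 4.2 q7 -0.64
```

```bash

python3 -m crank '[{"rotation":[0,0,0],"dp":[0.0015,0,0],"hand":0},{"rotation":[0,0,0],"dp":[0.0015,0,0],"hand":0},{"rotation":[0,0,0],"dp":[0.0015,0,0],"hand":0},{"rotation":[0,0,0],"dp":[0.001,0,0],"hand":0},{"rotation":[0,0,0],"dp":[0.001,0,0],"hand":0},{"rotation":[0,0,0],"dp":[0,0,0],"hand":0},{"rotation":[0,0,0],"dp":[0,0,0],"hand":0},{"rotation":[0,0,0],"dp":[0,0,0],"hand":0}]'
python3 -m crank '[{"rotation":[0,0,0],"dp":[0.001,0,0],"hand":0},{"rotation":[0,0,0],"dp":[0.001,0,0],"hand":0},{"rotation":[0,0,0],"dp":[0.001,0,0],"hand":0},{"rotation":[0,0,0],"dp":[0,0,0],"hand":0},{"rotation":[0,0,0],"dp":[0,0,0],"hand":0},{"rotation":[0,0,0],"dp":[0,0,0],"hand":0},{"rotation":[0,0,0],"dp":[0,0,0],"hand":0},{"rotation":[0,0,0],"dp":[0,0,0],"hand":0}]'
python3 - <<'E'
from h import *
s=st()
E
```

```text
clock: 24.4
eef_pos: [546.4, -189.5, 51.0]
orientation: [[0.097, 0.995, -0.009], [0.995, -0.097, -0.012], [-0.013, -0.008, -1.0]]
force: [-1.1, -11.0, 4.1]
opening: -0.2
gripper_force: 5.5
clock: 25.2
eef_pos: [546.6, -186.6, 51.0]
orientation: [[0.097, 0.995, -0.009], [0.995, -0.097, -0.012], [-0.013, -0.008, -1.0]]
force: [-2.0, -10.9, 4.4]
opening: -0.1
gripper_force: 5.5
t 25.2 tcp [ 546.6 -186.6   51. ] jig [   0.3 -171.7] yaw -5.6 F [ -2.  -10.9   4.4] open -0.1 gf 5.5 q7 -0.65
```

```bash

python3 -m crank '[{"rotation":[0,0,0],"dp":[0.001,0,0],"hand":0},{"rotation":[0,0,0],"dp":[0.001,0,0],"hand":0},{"rotation":[0,0,0],"dp":[0.001,0,0],"hand":0},{"rotation":[0,0,0],"dp":[0.001,0,0],"hand":0},{"rotation":[0,0,0],"dp":[0,0,0],"hand":0},{"rotation":[0,0,0],"dp":[0,0,0],"hand":0},{"rotation":[0,0,0],"dp":[0,0,0],"hand":0},{"rotation":[0,0,0],"dp":[0,0,0],"hand":0}]'
python3 - <<'E'
from h import *
s=st();c=bot.read_camera("top");save(c,"t9")
a=c["img"][200:290,270:450,::-1];cv2.imwrite("pics/t9c.png",cv2.resize(a,(800,400),interpolation=cv2.INTER_CUBIC))
E
```

```text
clock: 26.0
eef_pos: [546.7, -185.4, 51.1]
orientation: [[0.099, 0.995, -0.01], [0.995, -0.099, -0.016], [-0.017, -0.008, -1.0]]
force: [-1.5, -15.4, 6.3]
opening: 0.0
gripper_force: 7.7
t 26.0 tcp [ 546.7 -185.4   51.1] jig [   0.3 -170.5] yaw -5.7 F [ -1.5 -15.4   6.3] open 0.0 gf 7.7 q7 -0.66
```

View pics/t9c.png

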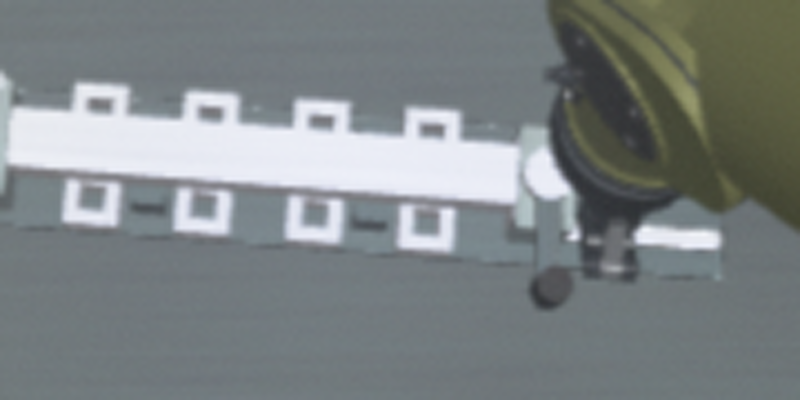

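```bash

python3 -m crank '[{"rotation":[0,0,0],"dp":[-0.01,0,0],"hand":0},{"rotation":[0,0,0],"dp":[-0.01,0,0],"hand":0},{"rotation":[0,0,0],"dp":[-0.01,0,0],"hand":0},{"rotation":[0,0,0],"dp":[-0.01,0,-0.02],"hand":0},{"rotation":[0,0,0],"dp":[-0.01,0,-0.025],"hand":0},{"rotation":[0,0,0],"dp":[-0.01,0,-0.025],"hand":0.3},{"rotation":[0,0,0],"dp":[-0.01,0,-0.025],"hand":0.6},{"rotation":[0,0,0],"dp":[-0.01,0,-0.025],"hand":0.6}]'
python3 - <<'E'
from h import *
st()
go([*j2w(-62,-146),165],JA-90,12)
c=bot.read_camera("wrist");save(c,"w10")
a=at
E
```

```text
clock: 26.85
eef_pos: [540.8, -255.2, 171.6]
orientation: [[0.092, 0.996, -0.008], [0.996, -0.092, -0.001], [-0.002, -0.008, -1.0]]
force: [0.5, -0.8, -0.2]
opening: 43.4
gripper_force: 0.0
t 26.9 tcp [ 540.8 -255.2  171.6] jig [   0.8 -240.5] yaw -5.3 F [ 0.5 -0.8 -0.2] open 43.4 gf 0.0 q7 -0.36
go [ 486.9 -155.4  165. ] n 12 dp/row mm [  2.74 -10.13   0.58] rot/row deg [-0.02  0.03  7.49] total [  32.9 -121.5    7. ] [-0.3  0.4 89.9]
```

View pics/w10.png

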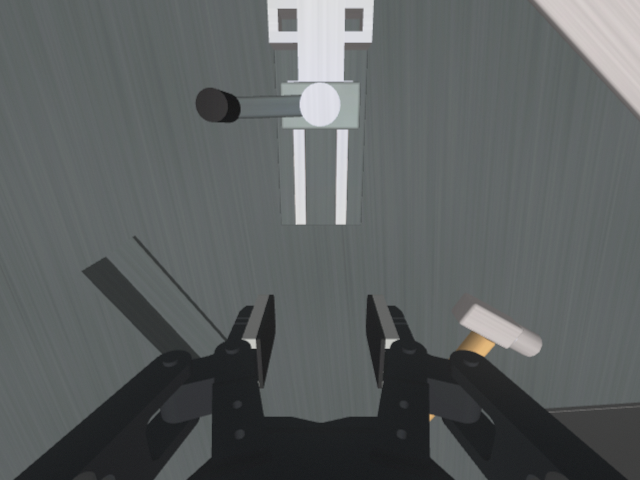

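The stop is flush with the tube end. The knob top is at px (212,105) and the pivot disc at (320,104).

```bash
python3 - <<'E'
from h import *
c=bot.read_camera("wrist");print("knob",w2j(at(c,212,105,104)),"pivot",w2j(at(c,320,104,72)))
E
python3 -m crank '[{"rotation":[0,0,7.5],"dp":[0.0027,-0.0101,0],"hand":0.6},{"rotation":[0,0,7.5],"dp":[0.0027,-0.0101,0],"hand":0.6},{"rotation":[0,0,7.5],"dp":[0.0027,-0.0101,0],"hand":0.6},{"rotation":[0,0,7.5],"dp":[0.0027,-0.0101,0],"hand":0.6},{"rotation":[0,0,7.5],"dp":[0.0027,-0.0101,0],"hand":0.6},{"rotation":[0,0,7.5],"dp":[0.0027,-0.0101,0],"hand":0.6},{"rotation":[0,0,7.5],"dp":[0.0027,-0.0101,0],"hand":0.6},{"rotation":[0,0,7.5],"dp":[0.0027,-0.0101,0],"hand":0.6}]'
python3 -m crank '[{"rotation":[0,0,7.5],"dp":[0.0027,-0.0101,0],"hand":0.6},{"rotation":[0,0,7.5],"dp":[0.0027,-0.0101,0],"hand":0.6},{"rotation":[0,0,7.5],"dp":[0.0027,-0.0101,0],"hand":0.6},{"rotation":[0,0,7.5],"dp":[0.0027,-0.0101,0],"hand":0.6},{"rotation":[0,0,0],"dp":[0,0,0],"hand":0.6},{"rotation":[0,0,0],"dp":[0,0,0],"hand":0.6},{"rotation":[0,0,0],"dp":[0,0,0],"hand":0.6},{"rotation":[0,0,0],"dp":[0,0,0],"hand":0.6}]'
python3 - <<'E'
from h import *
st();go([*j2w(-60,-146),85],JA-90,5)
E
```

```text
knob [ -57.74790365 -149.31937791] pivot [   3.13919667 -147.33597333]
clock: 27.75
eef_pos: [485.2, -196.2, 170.2]
orientation: [[0.911, 0.413, -0.009], [0.413, -0.911, -0.001], [-0.009, -0.003, -1.0]]
force: [1.0, 0.1, 0.6]
opening: 51.5
gripper_force: 0.0
clock: 28.55
eef_pos: [486.9, -156.5, 170.7]
orientation: [[0.996, -0.092, -0.008], [-0.092, -0.996, -0.002], [-0.008, 0.003, -1.0]]
force: [-0.6, 0.1, 0.7]
opening: 51.2
gripper_force: 0.0
t 28.6 tcp [ 486.9 -156.5  170.7] jig [ -61.9 -147.2] yaw -95.3 F [-0.6  0.1  0.7] open 51.2 gf 0.0 q7 -1.77
go [ 488.9 -155.6   85. ] n 5 dp/row mm [ 0.46 -0.26 17.14] rot/row deg [ 0.03  0.09 -0.02] total [ 2.3 -1.3 85.7] [ 0.2  0.4 -0.1]
```

```bash

python3 -m crank '[{"rotation":[0,0,0],"dp":[0.0005,0.0002,0.017],"hand":0.6},{"rotation":[0,0,0],"dp":[0.0005,0.0002,0.017],"hand":0.6},{"rotation":[0,0,0],"dp":[0.0005,0.0002,0.017],"hand":0.6},{"rotation":[0,0,0],"dp":[0.0005,0.0002,0.017],"hand":0.6},{"rotation":[0,0,0],"dp":[0.0005,0.0002,0.017],"hand":0.6},{"rotation":[0,0,0],"dp":[0,0,0],"hand":0.35},{"rotation":[0,0,0],"dp":[0,0,0],"hand":0.35},{"rotation":[0,0,0],"dp":[0,0,0],"hand":0.35}]'
python3 -m crank '[{"rotation":[0,0,-5.4],"dp":[0.0003,0.0056,0],"hand":0.35},{"rotation":[0,0,-5.4],"dp":[0.0003,0.0056,0],"hand":0.35},{"rotation":[0,0,-5.4],"dp":[0.0003,0.0056,0],"hand":0.35},{"rotation":[0,0,-5.4],"dp":[0.0003,0.0056,0],"hand":0.35},{"rotation":[0,0,-5.4],"dp":[0.0003,0.0056,0],"hand":0.35},{"rotation":[0,0,-5.4],"dp":[0.0003,0.0056,0],"hand":0.35},{"rotation":[0,0,-5.4],"dp":[0.0003,0.0056,0],"hand":0.35},{"rotation":[0,0,-5.4],"dp":[0.0003,0.0056,0],"hand":0.35}]'
python3 - <<'E'
from h import *
st()
E
```

```text
clock: 29.35
eef_pos: [489.4, -157.5, 86.7]
orientation: [[0.996, -0.093, -0.006], [-0.093, -0.996, -0.002], [-0.006, 0.003, -1.0]]
force: [-1.3, -0.1, 0.1]
opening: 29.9
gripper_force: 0.0
clock: 30.15
eef_pos: [502.2, -199.0, 87.0]
orientation: [[0.787, 0.617, -0.006], [0.617, -0.787, -0.002], [-0.006, -0.002, -1.0]]
force: [0.0, 2.2, -0.1]
opening: 30.0
gripper_force: 0.7
t 30.1 tcp [ 502.2 -199.    87. ] jig [ -42.8 -188.1] yaw -51.9 F [ 0.   2.2 -0.1] open 30.0 gf 0.7 q7 -1.26
```

```bash

python3 -m crank '[{"rotation":[0,0,-5.4],"dp":[0.0003,0.0056,0],"hand":0.35},{"rotation":[0,0,-5.4],"dp":[0.0003,0.0056,0],"hand":0.35},{"rotation":[0,0,-5.4],"dp":[0.0003,0.0056,0],"hand":0.35},{"rotation":[0,0,-5.4],"dp":[0.0003,0.0056,0],"hand":0.35},{"rotation":[0,0,-5.4],"dp":[0.0003,0.0056,0],"hand":0.35},{"rotation":[0,0,-5.4],"dp":[0.0003,0.0056,0],"hand":0.35},{"rotation":[0,0,-5.4],"dp":[0.0003,0.0056,0],"hand":0.35},{"rotation":[0,0,-5.4],"dp":[0.0003,0.0056,0],"hand":0.35}]'
python3 -m crank '[{"rotation":[0,0,-4],"dp":[0.0002,0.004,0],"hand":0.35},{"rotation":[0,0,-4],"dp":[0.0002,0.004,0],"hand":0.35},{"rotation":[0,0,0],"dp":[0,0,0],"hand":0.35},{"rotation":[0,0,0],"dp":[0,-0.004,0],"hand":0.5},{"rotation":[0,0,0],"dp":[0,0,0],"hand":0.6},{"rotation":[0,0,0],"dp":[0,0,-0.02],"hand":0.6},{"rotation":[0,0,0],"dp":[0,0,-0.03],"hand":0.6},{"rotation":[0,0,0],"dp":[0,0,-0.04],"hand":0.6}]'
python3 - <<'E'
from h import *
st();c=bot.read_camera("wrist");save(c,"w11")
E
```

```text
clock: 30.95
eef_pos: [539.2, -221.5, 86.6]
orientation: [[0.151, 0.988, -0.008], [0.988, -0.151, -0.003], [-0.004, -0.007, -1.0]]
force: [-0.7, 0.9, -0.3]
opening: 29.6
gripper_force: 0.7
clock: 31.75
eef_pos: [542.6, -221.6, 175.4]
orientation: [[0.016, 1.0, -0.011], [1.0, -0.016, -0.002], [-0.002, -0.011, -1.0]]
force: [-0.2, -1.2, 1.0]
opening: 51.2
gripper_force: 0.0
t 31.8 tcp [ 542.6 -221.6  175.4] jig [  -0.5 -206.9] yaw -0.9 F [-0.2 -1.2  1. ] open 51.2 gf 0.0 q7 -0.37
```

View pics/w11.png

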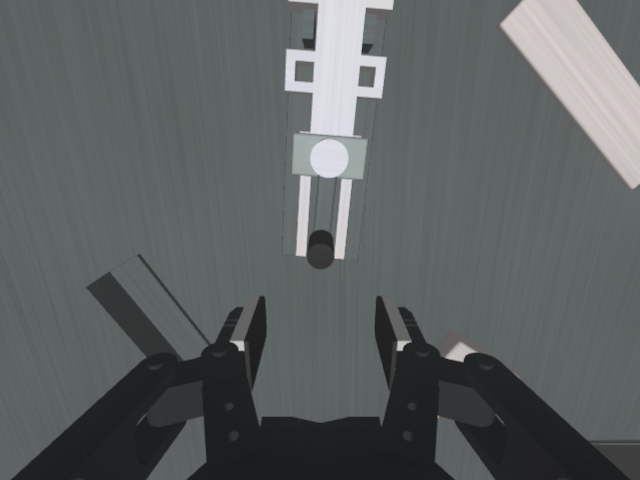

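```bash
python3 - <<'E'
from h import *
c=bot.read_camera("wrist");k=w2j(at(c,320,256,104));p=w2j(at(c,330,158,72));print(k,p,np.arctan2(p[0]-k[0],p[1]-k[1]))
c=bot.read_camera("top");im=c["img"];g=im.min(2)
rects(c,g>150,74,30,roi=(150,200,230,340))
s=st();P=s["eef_pos"]
# first ubolt: rack target, via high point
s1=go([480,40,200],-20,10)
go([400,284,150],10,10,s1)
E
```

```text
[   3.92762814 -207.08190798] [   6.43105266 -145.05404027] 0.04033778140187914
rect xy 399.7 286.4  size 59.7 13.3  longaxis -80.2 deg  px [193. 308.]
rect xy 456.9 296.3  size 59.3 13.5  longaxis -80.1 deg  px [189. 282.]
rect xy 570.9 317.3  size 59.7 13.5  longaxis -79.2 deg  px [181. 231.]
t 31.9 tcp [ 545.8 -221.6  178.5] jig [   2.7 -206.6] yaw -1.0 F [ 0.1 -0.3 -0.7] open 51.5 gf 0.0 q7 -0.37
go [480  40 200] n 10 dp/row mm [ 24.82 -10.88  -2.2 ] rot/row deg [-0.01  0.02  1.9 ] total [ 248.2 -108.8  -22. ] [-0.1  0.2 19. ]
go [400 284 150] n 10 dp/row mm [ 23.6  -10.83   5.  ] rot/row deg [ 0.  0. -3.] total [ 236.  -108.3   50. ] [  0.   0. -30.]
```

```bash

python3 -m crank '[{"rotation":[0,0,1.9],"dp":[0.0248,-0.0109,-0.0022],"hand":0.47},{"rotation":[0,0,1.9],"dp":[0.0248,-0.0109,-0.0022],"hand":0.47},{"rotation":[0,0,1.9],"dp":[0.0248,-0.0109,-0.0022],"hand":0.47},{"rotation":[0,0,1.9],"dp":[0.0248,-0.0109,-0.0022],"hand":0.47},{"rotation":[0,0,1.9],"dp":[0.0248,-0.0109,-0.0022],"hand":0.47},{"rotation":[0,0,1.9],"dp":[0.0248,-0.0109,-0.0022],"hand":0.47},{"rotation":[0,0,1.9],"dp":[0.0248,-0.0109,-0.0022],"hand":0.47},{"rotation":[0,0,1.9],"dp":[0.0248,-0.0109,-0.0022],"hand":0.47}]'
python3 -m crank '[{"rotation":[0,0,1.9],"dp":[0.0248,-0.0109,-0.0022],"hand":0.47},{"rotation":[0,0,1.9],"dp":[0.0248,-0.0109,-0.0022],"hand":0.47},{"rotation":[0,0,-3],"dp":[0.0236,-0.0108,0.005],"hand":0.47},{"rotation":[0,0,-3],"dp":[0.0236,-0.0108,0.005],"hand":0.47},{"rotation":[0,0,-3],"dp":[0.0236,-0.0108,0.005],"hand":0.47},{"rotation":[0,0,-3],"dp":[0.0236,-0.0108,0.005],"hand":0.47},{"rotation":[0,0,-3],"dp":[0.0236,-0.0108,0.005],"hand":0.47},{"rotation":[0,0,-3],"dp":[0.0236,-0.0108,0.005],"hand":0.47}]'
python3 - <<'E'
from h import *
s=st();print(np.round(s["qpos"],2))
go([400,284,150],10,8)
E
```

```text
clock: 32.7
eef_pos: [482.8, -13.4, 192.5]
orientation: [[0.28, 0.96, -0.009], [0.96, -0.28, -0.003], [-0.005, -0.008, -1.0]]
force: [0.1, 0.5, 0.3]
opening: 39.8
gripper_force: 0.0
clock: 33.5
eef_pos: [444.1, 191.8, 166.5]
orientation: [[0.032, 0.999, -0.009], [0.999, -0.032, -0.003], [-0.003, -0.008, -1.0]]
force: [0.4, 0.1, 0.1]
opening: 40.1
gripper_force: 0.0
t 33.5 tcp [444.1 191.8 166.5] jig [-136.2  195.8] yaw -1.8 F [0.4 0.1 0.1] open 40.1 gf 0.0 q7 -1.29
[-0.08  0.71 -0.7   2.03  0.73  0.67 -1.29]
go [400 284 150] n 8 dp/row mm [11.85 -4.82  2.06] rot/row deg [-0.06  0.02 -1.48] total [ 94.8 -38.6  16.5] [ -0.5   0.1 -11.8]
```

```bash

python3 - <<'E'
from h import *
c=bot.read_camera("wrist");save(c,"w12")
h=cv2.cvtColor(c["img"],cv2.COLOR_RGB2HSV);m=(c["img"].min(2)>140)&(h[:,:,1]<60)
rects(c,m,74,150,roi=(0,0,640,290))
for d in bot.masks_of(c,"ubolt1")[:5]:
    print(round(d["p"],2),np.round(np.array(d["location"])*[640,480]))
E
```

```text
rect xy 401.1 284.3  size 57.9 12.1  longaxis -79.8 deg  px [248. 109.]
rect xy 457.9 294.6  size 58.1 12.2  longaxis -79.8 deg  px [338.  88.]
rect xy 572.4 312.8  size 53.2 12.0  longaxis -79.6 deg  px [532.  48.]
0.94 [65. 33.]
0.68 [338.  87.]
0.67 [248. 108.]
0.67 [519.  49.]
```

View pics/w12.png

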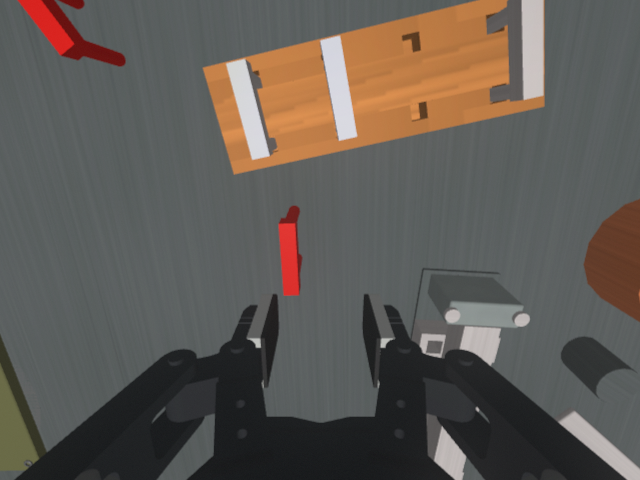

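```bash

python3 -m crank '[{"rotation":[0,0,-1.5],"dp":[0.0118,-0.0047,0.002],"hand":0.47},{"rotation":[0,0,-1.5],"dp":[0.0118,-0.0047,0.002],"hand":0.47},{"rotation":[0,0,-1.5],"dp":[0.0118,-0.0047,0.002],"hand":0.47},{"rotation":[0,0,-1.5],"dp":[0.0118,-0.0047,0.002],"hand":0.47},{"rotation":[0,0,-1.5],"dp":[0.0118,-0.0047,0.002],"hand":0.47},{"rotation":[0,0,-1.5],"dp":[0.0118,-0.0047,0.002],"hand":0.47},{"rotation":[0,0,-1.5],"dp":[0.0118,-0.0047,0.002],"hand":0.47},{"rotation":[0,0,-1.5],"dp":[0.0118,-0.0047,0.002],"hand":0.47}]'
python3 - <<'E'
from h import *
st();go([401.1,284.3,68],10.2,8)
c=bot.read_camera("top");g=c["img"].min(2);rects(c,g>170,60,60,roi=(270,200,440,330))
E
```

```text
clock: 34.4
eef_pos: [401.2, 284.2, 151.4]
orientation: [[-0.177, 0.984, -0.007], [0.984, 0.177, -0.002], [-0.001, -0.008, -1.0]]
force: [-0.4, -0.1, 0.7]
opening: 40.5
gripper_force: 0.0
t 34.4 tcp [401.2 284.2 151.4] jig [-187.3  284. ] yaw 10.2 F [-0.4 -0.1  0.7] open 40.5 gf 0.0 q7 -1.34
go [401.1 284.3  68. ] n 8 dp/row mm [1.000e-02 4.000e-02 1.043e+01] rot/row deg [-0.06  0.01  0.  ] total [ 0.1  0.3 83.4] [-0.4  0.   0. ]
rect xy 532.2 17.3  size 27.9 21.7  longaxis 82.8 deg  px [315. 247.]
rect xy 537.4 73.6  size 27.9 21.8  longaxis 83.4 deg  px [290. 245.]
rect xy 560.2 -61.9  size 371.0 57.3  longaxis 82.0 deg  px [353. 236.]
```

```bash

python3 -m crank '[{"rotation":[-0.4,0,0],"dp":[0,0,0.012],"hand":0.47},{"rotation":[0,0,0],"dp":[0,0,0.012],"hand":0.47},{"rotation":[0,0,0],"dp":[0,0,0.012],"hand":0.47},{"rotation":[0,0,0],"dp":[0,0,0.012],"hand":0.47},{"rotation":[0,0,0],"dp":[0,0,0.012],"hand":0.47},{"rotation":[0,0,0],"dp":[0,0,0.012],"hand":0.47},{"rotation":[0,0,0],"dp":[0,0,0.011],"hand":0.47},{"rotation":[0,0,0],"dp":[0,0,0],"hand":0}]' 80
python3 -m crank '[{"rotation":[0,0,0],"dp":[0,0,0],"hand":0},{"rotation":[0,0,0],"dp":[0,0,0],"hand":0},{"rotation":[0,0,0],"dp":[0,0,0],"hand":0},{"rotation":[0,0,0],"dp":[0,0,0],"hand":0},{"rotation":[0,0,0],"dp":[0,0,0],"hand":0},{"rotation":[0,0,0],"dp":[0,0,0],"hand":0},{"rotation":[0,0,0],"dp":[0,0,-0.005],"hand":0},{"rotation":[0,0,0],"dp":[0,0,-0.01],"hand":0}]'
python3 - <<'E'
from h import *
s=st();s1=go([401,284,168],10.2,8);s2=go([480,150,168],50,8,s1)
for b in(-87,29,87): print(b,j2w(0,b))
go([*j2w(0,87),145],84.8,8,s2)
E
```

```text
clock: 35.25
eef_pos: [401.0, 282.2, 67.0]
orientation: [[-0.175, 0.985, -0.003], [0.985, 0.175, -0.003], [-0.003, -0.003, -1.0]]
force: [-0.5, 0.3, -0.3]
opening: 26.8
gripper_force: 0.0
clock: 36.05
eef_pos: [401.2, 282.9, 83.7]
orientation: [[-0.176, 0.984, -0.001], [0.984, 0.176, -0.002], [-0.002, -0.002, -1.0]]
force: [-0.1, 0.4, -1.5]
opening: 9.8
gripper_force: 80.9
t 36.0 tcp [401.2 282.9  83.7] jig [-187.1  282.7] yaw 10.1 F [-0.1  0.4 -1.5] open 9.8 gf 80.9 q7 -1.49
go [401 284 168] n 8 dp/row mm [  0.13  -0.02 -10.54] rot/row deg [-0.01  0.01 -0.01] total [  1.   -0.1 -84.3] [-0.1  0.1 -0.1]
go [480 150 168] n 8 dp/row mm [-19.81   1.01  -0.  ] rot/row deg [ 0.    0.   -4.97] total [-158.5    8.1   -0. ] [  0.    0.  -39.8]
-87 [ 554.0004 -102.2433]
29 [564.5332  13.2811]
87 [569.7996  71.0433]
go [569.8  71.  145. ] n 8 dp/row mm [-14.55  -4.32   2.88] rot/row deg [ 0.    0.   -4.35] total [-116.4  -34.6   23. ] [  0.    0.  -34.8]
```

```bash

python3 -m crank '[{"rotation":[0,0,0],"dp":[0,0,-0.0105],"hand":0},{"rotation":[0,0,0],"dp":[0,0,-0.0105],"hand":0},{"rotation":[0,0,0],"dp":[0,0,-0.0105],"hand":0},{"rotation":[0,0,0],"dp":[0,0,-0.0105],"hand":0},{"rotation":[0,0,0],"dp":[0,0,-0.0105],"hand":0},{"rotation":[0,0,0],"dp":[0,0,-0.0105],"hand":0},{"rotation":[0,0,0],"dp":[0,0,-0.0105],"hand":0},{"rotation":[0,0,0],"dp":[0,0,-0.0105],"hand":0}]'
python3 -m crank '[{"rotation":[0,0,-5],"dp":[-0.0198,0.001,0],"hand":0},{"rotation":[0,0,-5],"dp":[-0.0198,0.001,0],"hand":0},{"rotation":[0,0,-5],"dp":[-0.0198,0.001,0],"hand":0},{"rotation":[0,0,-5],"dp":[-0.0198,0.001,0],"hand":0},{"rotation":[0,0,-5],"dp":[-0.0198,0.001,0],"hand":0},{"rotation":[0,0,-5],"dp":[-0.0198,0.001,0],"hand":0},{"rotation":[0,0,-5],"dp":[-0.0198,0.001,0],"hand":0},{"rotation":[0,0,-5],"dp":[-0.0198,0.001,0],"hand":0}]'
python3 - <<'E'
from h import *
s=st();print(np.round(s["qpos"],2));go([*j2w(1.4,-29),155],84.8,8)
E
```

```text
clock: 36.85
eef_pos: [401.6, 283.2, 168.4]
orientation: [[-0.175, 0.985, -0.001], [0.985, 0.175, -0.001], [-0.001, -0.001, -1.0]]
force: [0.3, 0.5, -1.6]
opening: 9.9
gripper_force: 80.9
clock: 37.65
eef_pos: [480.9, 148.2, 168.0]
orientation: [[-0.769, 0.639, -0.001], [0.639, 0.769, -0.002], [-0.0, -0.002, -1.0]]
force: [-0.1, -0.1, -1.4]
opening: 9.8
gripper_force: 80.9
t 37.6 tcp [480.9 148.2 168. ] jig [-95.6 155.8] yaw 50.3 F [-0.1 -0.1 -1.4] open 9.8 gf 80.9 q7 -0.41
[ 0.15  0.8  -0.94  1.98  0.89  0.85 -0.41]
go [560.7 -44.6 155. ] n 8 dp/row mm [-19.39 -18.02   1.65] rot/row deg [-0.01 -0.   -4.31] total [-155.2 -144.2   13.2] [ -0.1  -0.  -34.5]
```

```bash

python3 -m crank '[{"rotation":[0,0,-4.3],"dp":[-0.0194,-0.018,0.0016],"hand":0},{"rotation":[0,0,-4.3],"dp":[-0.0194,-0.018,0.0016],"hand":0},{"rotation":[0,0,-4.3],"dp":[-0.0194,-0.018,0.0016],"hand":0},{"rotation":[0,0,-4.3],"dp":[-0.0194,-0.018,0.0016],"hand":0},{"rotation":[0,0,-4.3],"dp":[-0.0194,-0.018,0.0016],"hand":0},{"rotation":[0,0,-4.3],"dp":[-0.0194,-0.018,0.0016],"hand":0},{"rotation":[0,0,-4.3],"dp":[-0.0194,-0.018,0.0016],"hand":0},{"rotation":[0,0,-4.3],"dp":[-0.0194,-0.018,0.0016],"hand":0}]'
python3 - <<'E'
from h import *
s=st();go([*j2w(1.4,-29),130],84.8,4)
c=bot.read_camera("wrist");save(c,"w13")
E
```

```text
clock: 38.45
eef_pos: [559.7, -45.4, 155.2]
orientation: [[-0.996, 0.093, -0.001], [0.093, 0.996, -0.002], [0.001, -0.002, -1.0]]
force: [0.4, -0.5, -1.9]
opening: 9.5
gripper_force: 80.9
t 38.5 tcp [559.7 -45.4 155.2] jig [  0.5 -29.8] yaw 84.6 F [ 0.4 -0.5 -1.9] open 9.5 gf 80.9 q7 0.56
go [560.7 -44.6 130. ] n 4 dp/row mm [-0.23  0.22  6.31] rot/row deg [-0.02 -0.02 -0.04] total [-0.9  0.9 25.2] [-0.1 -0.1 -0.2]
```

View pics/w13.png

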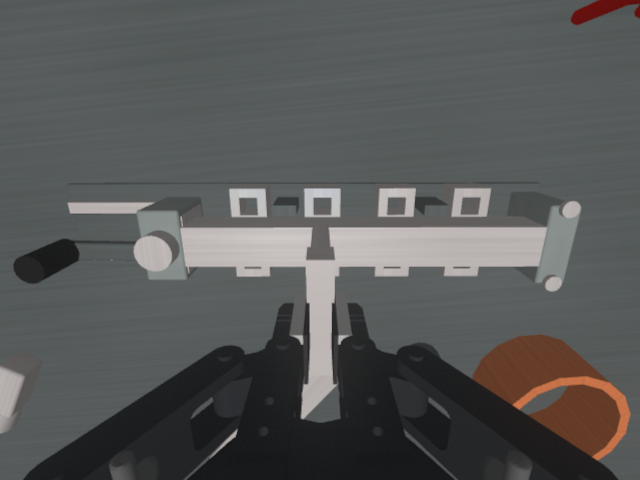

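```bash
cat >> h.py <<'E'
def near_holes(c,z=30,zt=None,roi=(200,170,520,222)):
    g=c["img"].min(2);x0,y0,x1,y1=roi
    m=((g>130)*1).astype(np.uint8);k=np.zeros_like(m);k[y0:y1,x0:x1]=m[y0:y1,x0:x1]
    ct,h=cv2.findContours(k,cv2.RETR_CCOMP,cv2.CHAIN_APPROX_NONE)
    for a,b in zip(ct,h[0]):
        if b[3]>=0 and cv2.contourArea(a)>80:
            p=np.array([at(c,u,v,z)[:2] for u,v in a[:,0].astype(float)]);q=np.array([w2j(t) for t in p])
            print("hole px",a[:,0].mean(0).round(),"jig ctr",((q.max(0)+q.min(0))/2).round(1),"size",np.ptp(q,axis=0).round(1))
E
python3 - <<'E'
from h import *
c=bot.read_camera("wrist");s=st();near_holes(c)
zt=s["eef_pos"][2]+6.5
g=c["img"].astype(int)
for v in (262,270,278,290):
    r=g[v,290:350].min(1);u=np.nonzero(r>120)[0]+290;print(v,u.min(),u.max(),w2j(at(c,u.min(),v,zt)).round(1),w2j(at(c,u.max()+1,v,zt)).round(1))
print("end",[ (v,g[v,315:327].mean().round()) for v in range(240,270,2)])
for v in (246,248,250): print(v,w2j(at(c,320,v,zt)).round(1))
E
```

```text
t 38.5 tcp [561.2 -48.4 154.3] jig [  2.3 -32.7] yaw 84.1 F [-0.7 -0.2 -1.8] open 9.8 gf 80.9 q7 0.56
hole px [329. 202.] jig ctr [-23.5 -29. ] size [15.  14.8]
hole px [254. 202.] jig ctr [-23.5 -86.9] size [14.3 15.1]
hole px [478. 201.] jig ctr [-23.2  86.9] size [14.2 15.3]
hole px [403. 201.] jig ctr [-23.5  29. ] size [14.3 15.2]
262 290 349 [-26.7 -47.1] [-26.6 -22.7]
270 305 345 [-23.1 -41.1] [-23.1 -24.3]
278 306 334 [-19.5 -40.8] [-19.5 -28.8]
290 306 334 [-14.  -40.9] [-14.  -28.7]
end [(240, np.float64(97.0)), (242, np.float64(97.0)), (244, np.float64(97.0)), (246, np.float64(97.0)), (248, np.float64(97.0)), (250, np.float64(97.0)), (252, np.float64(98.0)), (254, np.float64(96.0)), (256, np.float64(96.0)), (258, np.float64(96.0)), (260, np.float64(167.0)), (262, np.float64(191.0)), (264, np.float64(191.0)), (266, np.float64(190.0)), (268, np.float64(190.0))]
246 [-33.6 -34.9]
248 [-32.7 -34.9]
250 [-31.9 -34.9]
```

```bash
cat >> h.py <<'E'
def bridge(c,zt,rows=(280,286,292),cols=(296,346)):
    g=c["img"].astype(int);o=[]
    for v in rows:
        r=g[v,cols[0]:cols[1]].min(1);u=np.nonzero(r>120)[0]+cols[0];a,b=w2j(at(c,u.min(),v,zt)),w2j(at(c,u.max()+1,v,zt));o.append(((a+b)[1]/2,b[1]-a[1]))
    e=[v for v in range(235,275) if g[v,316:326].min(1).mean()>135]
    print("bridge ctr y, width",np.round(o,1).tolist(),"end row",e[:1],"ctr x", (w2j(at(c,320,e[0]-.5,zt))[0]+29).round(1) if e else None)
E
python3 -m crank '[{"rotation":[0,0,0],"dp":[0,0,0],"hand":0},{"rotation":[0,0,0],"dp":[0,0,0],"hand":0},{"rotation":[0,0,0],"dp":[0,0,0],"hand":0},{"rotation":[0,0,0],"dp":[0,0,0],"hand":0},{"rotation":[0,0,0],"dp":[0,0,0],"hand":0},{"rotation":[0,0,0],"dp":[0,0,0],"hand":0},{"rotation":[0,0,0],"dp":[0,0,0],"hand":0},{"rotation":[0,0,0],"dp":[0,0,0],"hand":0}]'
python3 - <<'E'
from h import *
c=bot.read_camera("wrist");s=st();near_holes(c);bridge(c,s["eef_pos"][2]+6.5)
print(bot.observe()["eef_pos"])
E
```

```text
clock: 39.35
eef_pos: [559.6, -43.7, 155.0]
orientation: [[-0.995, 0.096, -0.001], [0.096, 0.995, -0.001], [0.001, -0.001, -1.0]]
force: [-0.2, -0.4, -1.5]
opening: 9.6
gripper_force: 80.9
t 39.4 tcp [559.6 -43.7 155. ] jig [  0.3 -28.2] yaw 84.5 F [ 0.1 -0.3 -0.8] open 10.0 gf 80.9 q7 0.56
hole px [246. 206.] jig ctr [-23.5 -86.9] size [15.2 15.1]
hole px [468. 206.] jig ctr [-23.3  87. ] size [15.2 15.2]
hole px [394. 206.] jig ctr [-23.3  29. ] size [14.4 15.3]
hole px [320. 206.] jig ctr [-23.6 -29.1] size [14.4 15. ]
bridge ctr y, width [[-28.3, 12.0], [-28.3, 12.1], [-28.3, 12.2]] end row [260] ctr x -2.3
[559.60266638 -43.71989288 155.01073349]
```

```bash

python3 -m crank '[{"rotation":[0,0,0],"dp":[-0.0013,-0.0008,0],"hand":0},{"rotation":[0,0,0],"dp":[0,0,0.008],"hand":0},{"rotation":[0,0,0],"dp":[0,0,0.01],"hand":0},{"rotation":[0,0,0],"dp":[0,0,0.01],"hand":0},{"rotation":[0,0,0],"dp":[0,0,0.01],"hand":0},{"rotation":[0,0,0],"dp":[0,0,0.01],"hand":0},{"rotation":[0,0,0],"dp":[0,0,0.008],"hand":0},{"rotation":[0,0,0],"dp":[0,0,0.004],"hand":0}]'
python3 -m crank '[{"rotation":[0,0,0],"dp":[0,0,0],"hand":0},{"rotation":[0,0,0],"dp":[0,0,0],"hand":0},{"rotation":[0,0,0],"dp":[0,0,0.002],"hand":0},{"rotation":[0,0,0],"dp":[0,0,0.002],"hand":0},{"rotation":[0,0,0],"dp":[0,0,0.002],"hand":0},{"rotation":[0,0,0],"dp":[0,0,0.002],"hand":0},{"rotation":[0,0,0],"dp":[0,0,0.002],"hand":0},{"rotation":[0,0,0],"dp":[0,0,0],"hand":0}]'
python3 - <<'E'
from h import *
st()
E
```

```text
clock: 40.2
eef_pos: [560.4, -44.7, 93.9]
orientation: [[-0.995, 0.096, -0.002], [0.096, 0.995, -0.001], [0.002, -0.001, -1.0]]
force: [-0.2, -0.1, -1.3]
opening: 9.7
gripper_force: 80.9
clock: 41.0
eef_pos: [560.6, -44.8, 84.7]
orientation: [[-0.995, 0.096, -0.001], [0.096, 0.995, -0.001], [0.001, -0.001, -1.0]]
force: [0.9, -0.4, -1.6]
opening: 9.6
gripper_force: 80.9
t 41.0 tcp [560.6 -44.8  84.7] jig [  1.3 -29.2] yaw 84.5 F [ 0.9 -0.4 -1.6] open 9.6 gf 80.9 q7 0.47
```

In the holes, no contact. Continue down to seat, then release.

```bash

python3 -m crank '[{"rotation":[0,0,0],"dp":[0,0,0.003],"hand":0},{"rotation":[0,0,0],"dp":[0,0,0.003],"hand":0},{"rotation":[0,0,0],"dp":[0,0,0.003],"hand":0},{"rotation":[0,0,0],"dp":[0,0,0.002],"hand":0},{"rotation":[0,0,0],"dp":[0,0,0.002],"hand":0},{"rotation":[0,0,0],"dp":[0,0,0.001],"hand":0},{"rotation":[0,0,0],"dp":[0,0,0.001],"hand":0},{"rotation":[0,0,0],"dp":[0,0,0],"hand":0}]'
python3 - <<'E'
from h import *
st()
E
```

```text
clock: 41.8
eef_pos: [560.7, -44.7, 70.6]
orientation: [[-0.995, 0.096, -0.0], [0.096, 0.995, -0.001], [0.0, -0.001, -1.0]]
force: [-2.2, -0.5, 3.8]
opening: 9.7
gripper_force: 81.6
t 41.8 tcp [560.7 -44.7  70.6] jig [  1.5 -29.1] yaw 84.5 F [-2.2 -0.5  3.8] open 9.7 gf 81.6 q7 0.45
```

```bash

python3 -m crank '[{"rotation":[0,0,0],"dp":[0,0,0.001],"hand":0},{"rotation":[0,0,0],"dp":[0,0,0],"hand":0.2},{"rotation":[0,0,0],"dp":[0,0,0],"hand":0.4},{"rotation":[0,0,0],"dp":[0,0,0],"hand":0.4},{"rotation":[0,0,0],"dp":[0,0,-0.02],"hand":0.4},{"rotation":[0,0,0],"dp":[0,0,-0.025],"hand":0.4},{"rotation":[0,0,0],"dp":[0,0,-0.025],"hand":0.4},{"rotation":[0,0,0],"dp":[0,0,-0.025],"hand":0.4}]'
python3 - <<'E'
from h import *
s=st()
c=bot.read_camera("wrist");save(c,"w14")
c=bot.read_camera("top");g=c["img"].min(2);save(c,"t14");rects(c,g>150,74,30,roi=(150,200,230,340))
s1=go([490,150,168],47,9)
s2=go([457.9,294,150],10.2,7,s1)
E
```

```text
clock: 42.6
eef_pos: [560.8, -44.5, 164.8]
orientation: [[-0.995, 0.096, -0.001], [0.096, 0.995, -0.001], [0.001, -0.001, -1.0]]
force: [0.6, 0.3, 0.3]
opening: 34.4
gripper_force: 0.0
t 42.6 tcp [560.8 -44.5 164.8] jig [  1.5 -28.9] yaw 84.5 F [0.6 0.3 0.3] open 34.4 gf 0.0 q7 0.58
rect xy 456.9 296.3  size 59.3 13.5  longaxis -80.1 deg  px [189. 282.]
rect xy 570.9 317.3  size 59.7 13.5  longaxis -79.2 deg  px [181. 231.]
go [490 150 168] n 9 dp/row mm [15.89 17.16 -0.13] rot/row deg [0.02 0.03 4.17] total [143.  154.4  -1.1] [ 0.1  0.3 37.5]
go [457.9 294.  150. ] n 7 dp/row mm [20.31  6.86  2.57] rot/row deg [0.   0.   5.26] total [142.2  48.   18. ] [ 0.   0.  36.8]
```

View pics/w14.png

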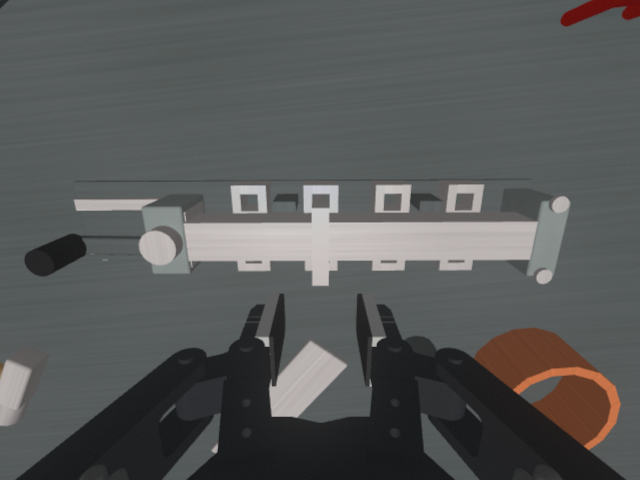

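The first U-bolt's bridge sits flat across the tube at bracket 2 (px 320, 208–285). The tube, stop and lever are still home. Going for the second.

```bash

python3 -m crank '[{"rotation":[0,0,4.2],"dp":[0.0159,0.0172,0],"hand":0.47},{"rotation":[0,0,4.2],"dp":[0.0159,0.0172,0],"hand":0.47},{"rotation":[0,0,4.2],"dp":[0.0159,0.0172,0],"hand":0.47},{"rotation":[0,0,4.2],"dp":[0.0159,0.0172,0],"hand":0.47},{"rotation":[0,0,4.2],"dp":[0.0159,0.0172,0],"hand":0.47},{"rotation":[0,0,4.2],"dp":[0.0159,0.0172,0],"hand":0.47},{"rotation":[0,0,4.2],"dp":[0.0159,0.0172,0],"hand":0.47},{"rotation":[0,0,4.2],"dp":[0.0159,0.0172,0],"hand":0.47}]'
python3 -m crank '[{"rotation":[0,0,4.2],"dp":[0.0159,0.0172,0],"hand":0.47},{"rotation":[0,0,5.2],"dp":[0.0203,0.0069,0.0026],"hand":0.47},{"rotation":[0,0,5.2],"dp":[0.0203,0.0069,0.0026],"hand":0.47},{"rotation":[0,0,5.2],"dp":[0.0203,0.0069,0.0026],"hand":0.47},{"rotation":[0,0,5.2],"dp":[0.0203,0.0069,0.0026],"hand":0.47},{"rotation":[0,0,5.2],"dp":[0.0203,0.0069,0.0026],"hand":0.47},{"rotation":[0,0,5.2],"dp":[0.0203,0.0069,0.0026],"hand":0.47},{"rotation":[0,0,5.2],"dp":[0.0203,0.0069,0.0026],"hand":0.47}]'
python3 -m crank '[{"rotation":[0,0,0],"dp":[0,0,0],"hand":0.47},{"rotation":[0,0,0],"dp":[0,0,0],"hand":0.47},{"rotation":[0,0,0],"dp":[0,0,0],"hand":0.47},{"rotation":[0,0,0],"dp":[0,0,0],"hand":0.47},{"rotation":[0,0,0],"dp":[0,0,0],"hand":0.47},{"rotation":[0,0,0],"dp":[0,0,0],"hand":0.47},{"rotation":[0,0,0],"dp":[0,0,0],"hand":0.47},{"rotation":[0,0,0],"dp":[0,0,0],"hand":0.47}]'
python3 - <<'E'
from h import *
s=st();go([457.9,294.6,67.5],10.2,7)
E
```

```text
clock: 43.5
eef_pos: [489.2, 126.6, 163.1]
orientation: [[-0.774, 0.633, -0.002], [0.633, 0.774, -0.002], [0.0, -0.002, -1.0]]
force: [0.3, 1.3, 0.7]
opening: 40.2
gripper_force: 0.0
clock: 44.3
eef_pos: [456.4, 294.1, 144.6]
orientation: [[-0.176, 0.984, -0.002], [0.984, 0.176, -0.002], [-0.002, -0.002, -1.0]]
force: [0.5, -0.7, 0.5]
opening: 40.4
gripper_force: 0.0
clock: 45.1
eef_pos: [457.0, 293.5, 145.6]
orientation: [[-0.179, 0.984, -0.001], [0.984, 0.179, -0.001], [-0.001, -0.001, -1.0]]
force: [-0.0, -0.2, 0.6]
opening: 40.1
gripper_force: 0.0
t 45.1 tcp [457.  293.5 145.6] jig [-132.5  298.3] yaw 10.3 F [-0.  -0.2  0.6] open 40.1 gf 0.0 q7 -1.22
go [457.9 294.6  67.5] n 7 dp/row mm [ 0.14  0.15 11.15] rot/row deg [-0.01  0.01  0.01] total [ 1.   1.1 78.1] [-0.   0.1  0.1]
```

```bash

python3 -m crank '[{"rotation":[0,0,0],"dp":[0.0005,0.0005,0.012],"hand":0.47},{"rotation":[0,0,0],"dp":[0.0005,0.0005,0.012],"hand":0.47},{"rotation":[0,0,0],"dp":[0,0,0.012],"hand":0.47},{"rotation":[0,0,0],"dp":[0,0,0.012],"hand":0.47},{"rotation":[0,0,0],"dp":[0,0,0.012],"hand":0.47},{"rotation":[0,0,0],"dp":[0,0,0.012],"hand":0.47},{"rotation":[0,0,0],"dp":[0,0,0.006],"hand":0.47},{"rotation":[0,0,0],"dp":[0,0,0],"hand":0.47}]' 80
python3 -m crank '[{"rotation":[0,0,0],"dp":[0,0,0],"hand":0},{"rotation":[0,0,0],"dp":[0,0,0],"hand":0},{"rotation":[0,0,0],"dp":[0,0,0],"hand":0},{"rotation":[0,0,0],"dp":[0,0,0],"hand":0},{"rotation":[0,0,0],"dp":[0,0,0],"hand":0},{"rotation":[0,0,0],"dp":[0,0,0],"hand":0},{"rotation":[0,0,0],"dp":[0,0,0],"hand":0},{"rotation":[0,0,0],"dp":[0,0,-0.01],"hand":0}]'
python3 -m crank '[{"rotation":[0,0,0],"dp":[0,0,-0.011],"hand":0},{"rotation":[0,0,0],"dp":[0,0,-0.011],"hand":0},{"rotation":[0,0,0],"dp":[0,0,-0.011],"hand":0},{"rotation":[0,0,0],"dp":[0,0,-0.011],"hand":0},{"rotation":[0,0,0],"dp":[0,0,-0.011],"hand":0},{"rotation":[0,0,0],"dp":[0,0,-0.011],"hand":0},{"rotation":[0,0,0],"dp":[0,0,-0.011],"hand":0},{"rotation":[0,0,0],"dp":[0,0,-0.011],"hand":0}]'
python3 - <<'E'
from h import *
s=st();s1=go([500,150,168],47,8)
go([*j2w(0.6,29),155],84.8,6,s1)
E
```

```text
clock: 45.9
eef_pos: [457.3, 294.3, 66.5]
orientation: [[-0.179, 0.984, -0.002], [0.984, 0.179, -0.002], [-0.002, -0.002, -1.0]]
force: [-0.4, 0.4, 0.3]
opening: 40.2
gripper_force: 0.0
clock: 46.7
eef_pos: [457.4, 294.0, 77.0]
orientation: [[-0.179, 0.984, -0.002], [0.984, 0.179, -0.003], [-0.002, -0.002, -1.0]]
force: [-0.4, 0.9, -1.7]
opening: 9.6
gripper_force: 80.0
clock: 47.5
eef_pos: [457.8, 294.8, 166.5]
orientation: [[-0.179, 0.984, -0.001], [0.984, 0.179, -0.001], [-0.001, -0.001, -1.0]]
force: [1.3, 0.1, -1.4]
opening: 9.6
gripper_force: 80.1
t 47.5 tcp [457.8 294.8 166.5] jig [-131.9  299.6] yaw 10.3 F [ 1.3  0.1 -1.4] open 9.6 gf 80.1 q7 -1.19
go [500 150 168] n 8 dp/row mm [-18.87  -3.36  -0.18] rot/row deg [-0.01  0.   -4.59] total [-151.   -26.9   -1.5] [ -0.1   0.  -36.7]
go [565.1  13.2 155. ] n 6 dp/row mm [-20.45 -15.57   2.17] rot/row deg [ 0.   0.  -6.3] total [-122.7  -93.4   13. ] [  0.    0.  -37.8]
```

```bash

python3 -m crank '[{"rotation":[0,0,-4.6],"dp":[-0.0189,-0.0034,0],"hand":0},{"rotation":[0,0,-4.6],"dp":[-0.0189,-0.0034,0],"hand":0},{"rotation":[0,0,-4.6],"dp":[-0.0189,-0.0034,0],"hand":0},{"rotation":[0,0,-4.6],"dp":[-0.0189,-0.0034,0],"hand":0},{"rotation":[0,0,-4.6],"dp":[-0.0189,-0.0034,0],"hand":0},{"rotation":[0,0,-4.6],"dp":[-0.0189,-0.0034,0],"hand":0},{"rotation":[0,0,-4.6],"dp":[-0.0189,-0.0034,0],"hand":0},{"rotation":[0,0,-4.6],"dp":[-0.0189,-0.0034,0],"hand":0}]'
python3 -m crank '[{"rotation":[0,0,-6.3],"dp":[-0.0204,-0.0156,0.002],"hand":0},{"rotation":[0,0,-6.3],"dp":[-0.0204,-0.0156,0.002],"hand":0},{"rotation":[0,0,-6.3],"dp":[-0.0204,-0.0156,0.002],"hand":0},{"rotation":[0,0,-6.3],"dp":[-0.0204,-0.0156,0.002],"hand":0},{"rotation":[0,0,-6.3],"dp":[-0.0204,-0.0156,0.002],"hand":0},{"rotation":[0,0,-6.3],"dp":[-0.0204,-0.0156,0.002],"hand":0},{"rotation":[0,0,0],"dp":[0,0,0],"hand":0},{"rotation":[0,0,0],"dp":[0,0,0],"hand":0}]'
python3 -m crank '[{"rotation":[0,0,0],"dp":[0,0,0],"hand":0},{"rotation":[0,0,0],"dp":[0,0,0],"hand":0},{"rotation":[0,0,0],"dp":[0,0,0],"hand":0},{"rotation":[0,0,0],"dp":[0,0,0],"hand":0},{"rotation":[0,0,0],"dp":[0,0,0],"hand":0},{"rotation":[0,0,0],"dp":[0,0,0],"hand":0},{"rotation":[0,0,0],"dp":[0,0,0],"hand":0},{"rotation":[0,0,0],"dp":[0,0,0],"hand":0}]'
python3 - <<'E'
from h import *
c=bot.read_camera("wrist");s=st();near_holes(c);bridge(c,s["eef_pos"][2]+7)
E
```

```text
clock: 48.3
eef_pos: [500.2, 148.7, 166.1]
orientation: [[-0.735, 0.678, -0.001], [0.678, 0.735, -0.002], [-0.001, -0.002, -1.0]]
force: [-0.3, 0.9, -2.4]
opening: 9.8
gripper_force: 80.1
clock: 49.1
eef_pos: [564.9, 12.6, 153.8]
orientation: [[-0.996, 0.092, -0.001], [0.092, 0.996, -0.001], [0.001, -0.001, -1.0]]
force: [-0.6, 0.9, -1.9]
opening: 9.9
gripper_force: 80.0
clock: 49.9
eef_pos: [564.9, 13.0, 153.7]
orientation: [[-0.996, 0.089, -0.001], [0.089, 0.996, -0.001], [0.001, -0.001, -1.0]]
force: [-0.0, 0.6, -0.7]
opening: 9.6
gripper_force: 80.0
t 50.0 tcp [565.   13.  153.7] jig [ 0.5 28.7] yaw 84.9 F [-0.4 -0.  -1. ] open 10.2 gf 80.0 q7 0.47
hole px [395. 206.] jig ctr [-23.4  87. ] size [15.1 15.2]
hole px [321. 206.] jig ctr [-23.7  28.9] size [14.3 14.1]
bridge ctr y, width [[28.5, 12.0], [28.5, 12.1], [28.5, 12.1]] end row [264] ctr x -0.6
```

```bash

python3 -m crank '[{"rotation":[0,0,0],"dp":[0.0003,0.0004,0],"hand":0},{"rotation":[0,0,0],"dp":[0,0,0.008],"hand":0},{"rotation":[0,0,0],"dp":[0,0,0.01],"hand":0},{"rotation":[0,0,0],"dp":[0,0,0.01],"hand":0},{"rotation":[0,0,0],"dp":[0,0,0.01],"hand":0},{"rotation":[0,0,0],"dp":[0,0,0.01],"hand":0},{"rotation":[0,0,0],"dp":[0,0,0.008],"hand":0},{"rotation":[0,0,0],"dp":[0,0,0.004],"hand":0}]'
python3 -m crank '[{"rotation":[0,0,0],"dp":[0,0,0],"hand":0},{"rotation":[0,0,0],"dp":[0,0,0.002],"hand":0},{"rotation":[0,0,0],"dp":[0,0,0.002],"hand":0},{"rotation":[0,0,0],"dp":[0,0,0.002],"hand":0},{"rotation":[0,0,0],"dp":[0,0,0.002],"hand":0},{"rotation":[0,0,0],"dp":[0,0,0.002],"hand":0},{"rotation":[0,0,0],"dp":[0,0,0],"hand":0},{"rotation":[0,0,0],"dp":[0,0,0],"hand":0}]'
python3 - <<'E'
from h import *
st()
E
```

```text
clock: 50.75
eef_pos: [564.3, 13.3, 92.6]
orientation: [[-0.996, 0.089, -0.002], [0.089, 0.996, -0.001], [0.002, -0.001, -1.0]]
force: [0.3, -0.6, -2.3]
opening: 9.6
gripper_force: 80.0
clock: 51.55
eef_pos: [564.7, 13.4, 83.7]
orientation: [[-0.996, 0.089, -0.001], [0.089, 0.996, -0.001], [0.001, -0.001, -1.0]]
force: [0.0, -0.8, -1.2]
opening: 9.6
gripper_force: 80.0
t 51.5 tcp [564.7  13.4  83.7] jig [ 0.1 29.2] yaw 84.9 F [ 0.  -0.8 -1.2] open 9.6 gf 80.0 q7 0.38
```

```bash

python3 -m crank '[{"rotation":[0,0,0],"dp":[0,0,0.003],"hand":0},{"rotation":[0,0,0],"dp":[0,0,0.003],"hand":0},{"rotation":[0,0,0],"dp":[0,0,0.003],"hand":0},{"rotation":[0,0,0],"dp":[0,0,0.002],"hand":0},{"rotation":[0,0,0],"dp":[0,0,0.002],"hand":0},{"rotation":[0,0,0],"dp":[0,0,0.001],"hand":0},{"rotation":[0,0,0],"dp":[0,0,0.001],"hand":0},{"rotation":[0,0,0],"dp":[0,0,0],"hand":0}]'
python3 -m crank '[{"rotation":[0,0,0],"dp":[0,0,0],"hand":0},{"rotation":[0,0,0],"dp":[0,0,0],"hand":0.2},{"rotation":[0,0,0],"dp":[0,0,0],"hand":0.4},{"rotation":[0,0,0],"dp":[0,0,0],"hand":0.4},{"rotation":[0,0,0],"dp":[0,0,-0.02],"hand":0.4},{"rotation":[0,0,0],"dp":[0,0,-0.025],"hand":0.4},{"rotation":[0,0,0],"dp":[0,0,-0.025],"hand":0.4},{"rotation":[0,0,0],"dp":[0,0,-0.025],"hand":0.4}]'
python3 - <<'E'
from h import *
s=st();s1=go([560,170,168],47,8);go([572.4,314.5,145],10.2,7,s1)
c=bot.read_camera("wrist");h=cv2.cvtColor(c["img"],cv2.COLOR_RGB2HSV)
g=c["img"].min(2)
print([(v,np.nonzero(g[v,295:350]>135)[0][[0,-1]]+295) for v in (270,276,280) if (g[v,295:350]>135).any()])
E
```

```text
clock: 52.35
eef_pos: [564.6, 13.4, 70.3]
orientation: [[-0.996, 0.089, 0.0], [0.089, 0.996, -0.002], [-0.0, -0.002, -1.0]]
force: [-2.9, -2.1, 11.1]
opening: 9.8
gripper_force: 81.8
clock: 53.15
eef_pos: [564.6, 13.6, 164.5]
orientation: [[-0.996, 0.089, -0.001], [0.089, 0.996, -0.001], [0.001, -0.001, -1.0]]
force: [0.8, 0.1, 0.1]
opening: 34.4
gripper_force: 0.0
t 53.1 tcp [564.6  13.6 164.5] jig [ 0.  29.3] yaw 84.9 F [0.8 0.1 0.1] open 34.4 gf 0.0 q7 0.48
go [560 170 168] n 8 dp/row mm [ 7.9  18.29 -0.45] rot/row deg [-0.01 -0.    4.74] total [ 63.2 146.3  -3.6] [-0.1 -0.  37.9]
go [572.4 314.5 145. ] n 7 dp/row mm [17.02 12.43  3.29] rot/row deg [0.   0.   5.26] total [119.1  87.   23. ] [ 0.   0.  36.8]
[(270, array([305, 336])), (276, array([312, 328])), (280, array([312, 328]))]
```

```bash

python3 -m crank '[{"rotation":[0,0,4.7],"dp":[0.0079,0.0183,0],"hand":0.47},{"rotation":[0,0,4.7],"dp":[0.0079,0.0183,0],"hand":0.47},{"rotation":[0,0,4.7],"dp":[0.0079,0.0183,0],"hand":0.47},{"rotation":[0,0,4.7],"dp":[0.0079,0.0183,0],"hand":0.47},{"rotation":[0,0,4.7],"dp":[0.0079,0.0183,0],"hand":0.47},{"rotation":[0,0,4.7],"dp":[0.0079,0.0183,0],"hand":0.47},{"rotation":[0,0,4.7],"dp":[0.0079,0.0183,0],"hand":0.47},{"rotation":[0,0,4.7],"dp":[0.0079,0.0183,0],"hand":0.47}]'
python3 -m crank '[{"rotation":[0,0,5.3],"dp":[0.017,0.0124,0.002],"hand":0.47},{"rotation":[0,0,5.3],"dp":[0.017,0.0124,0.002],"hand":0.47},{"rotation":[0,0,5.3],"dp":[0.017,0.0124,0.002],"hand":0.47},{"rotation":[0,0,5.3],"dp":[0.017,0.0124,0.002],"hand":0.47},{"rotation":[0,0,5.3],"dp":[0.017,0.0124,0.002],"hand":0.47},{"rotation":[0,0,5.3],"dp":[0.017,0.0124,0.002],"hand":0.47},{"rotation":[0,0,5.3],"dp":[0.017,0.0124,0.002],"hand":0.47},{"rotation":[0,0,0],"dp":[0,0,0],"hand":0.47}]'
python3 -m crank '[{"rotation":[0,0,0],"dp":[0,0,0],"hand":0.47},{"rotation":[0,0,0],"dp":[0,0,0],"hand":0.47},{"rotation":[0,0,0],"dp":[0,0,0],"hand":0.47},{"rotation":[0,0,0],"dp":[0,0,0],"hand":0.47},{"rotation":[0,0,0],"dp":[0,0,0],"hand":0.47},{"rotation":[0,0,0],"dp":[0,0,0],"hand":0.47},{"rotation":[0,0,0],"dp":[0,0,0],"hand":0.47},{"rotation":[0,0,0],"dp":[0,0,0],"hand":0.47}]'
python3 - <<'E'
from h import *
s=st();go([572.4,315.2,67.5],10.2,7)
c=bot.read_camera("wrist");h=cv2.cvtColor(c["img"],cv2.COLOR_RGB2HSV)
m=(c["img"].min(2)>130)&(h[:,:,1]<60);rects(c,m,74,100,roi=(270,150,370,420))
E
```

```text
clock: 54.0
eef_pos: [559.6, 171.0, 163.4]
orientation: [[-0.733, 0.68, -0.001], [0.68, 0.733, -0.001], [-0.0, -0.001, -1.0]]
force: [0.1, 0.2, -1.2]
opening: 40.2
gripper_force: 0.0
clock: 54.8
eef_pos: [571.2, 318.1, 149.3]
orientation: [[-0.179, 0.984, -0.0], [0.984, 0.179, 0.002], [0.002, -0.0, -1.0]]
force: [-1.2, 0.6, 0.4]
opening: 40.1
gripper_force: 0.0
clock: 55.6
eef_pos: [571.7, 314.3, 149.4]
orientation: [[-0.177, 0.984, -0.001], [0.984, 0.177, -0.001], [-0.001, -0.001, -1.0]]
force: [0.4, 0.0, -0.3]
opening: 40.0
gripper_force: 0.0
t 55.6 tcp [571.7 314.3 149.4] jig [-20.2 329.4] yaw 10.2 F [ 0.4  0.  -0.3] open 40.0 gf 0.0 q7 -0.99
go [572.4 315.2  67.5] n 7 dp/row mm [ 0.11  0.13 11.71] rot/row deg [-0.01  0.01 -0.  ] total [ 0.8  0.9 81.9] [-0.   0.1 -0. ]
rect xy 572.3 315.4  size 58.4 11.8  longaxis -80.0 deg  px [322. 254.]
```

Confirmed at (572.3, 315.4). Descend, grip, lift.

```bash

python3 -m crank '[{"rotation":[0,0,0],"dp":[0.0005,0.0004,0.012],"hand":0.47},{"rotation":[0,0,0],"dp":[0.0005,0.0004,0.012],"hand":0.47},{"rotation":[0,0,0],"dp":[0,0,0.012],"hand":0.47},{"rotation":[0,0,0],"dp":[0,0,0.012],"hand":0.47},{"rotation":[0,0,0],"dp":[0,0,0.012],"hand":0.47},{"rotation":[0,0,0],"dp":[0,0,0.012],"hand":0.47},{"rotation":[0,0,0],"dp":[0,0,0.010],"hand":0.47},{"rotation":[0,0,0],"dp":[0,0,0],"hand":0.47}]' 80
python3 -m crank '[{"rotation":[0,0,0],"dp":[0,0,0],"hand":0},{"rotation":[0,0,0],"dp":[0,0,0],"hand":0},{"rotation":[0,0,0],"dp":[0,0,0],"hand":0},{"rotation":[0,0,0],"dp":[0,0,0],"hand":0},{"rotation":[0,0,0],"dp":[0,0,0],"hand":0},{"rotation":[0,0,0],"dp":[0,0,0],"hand":0},{"rotation":[0,0,0],"dp":[0,0,0],"hand":0},{"rotation":[0,0,0],"dp":[0,0,-0.01],"hand":0}]'
python3 -m crank '[{"rotation":[0,0,0],"dp":[0,0,-0.011],"hand":0},{"rotation":[0,0,0],"dp":[0,0,-0.011],"hand":0},{"rotation":[0,0,0],"dp":[0,0,-0.011],"hand":0},{"rotation":[0,0,0],"dp":[0,0,-0.011],"hand":0},{"rotation":[0,0,0],"dp":[0,0,-0.011],"hand":0},{"rotation":[0,0,0],"dp":[0,0,-0.011],"hand":0},{"rotation":[0,0,0],"dp":[0,0,-0.011],"hand":0},{"rotation":[0,0,0],"dp":[0,0,-0.011],"hand":0}]'
python3 - <<'E'
from h import *
s=st();go([*j2w(0.3,87),155],84.8,12)
E
```

```text
clock: 56.45
eef_pos: [571.5, 314.6, 65.6]
orientation: [[-0.177, 0.984, -0.003], [0.984, 0.177, -0.003], [-0.002, -0.003, -1.0]]
force: [-0.4, -0.6, 0.1]
opening: 40.3
gripper_force: 0.0
clock: 57.25
eef_pos: [571.7, 314.6, 76.4]
orientation: [[-0.177, 0.984, -0.002], [0.984, 0.177, -0.002], [-0.002, -0.003, -1.0]]
force: [0.0, 0.0, -2.8]
opening: 9.6
gripper_force: 80.5
clock: 58.05
eef_pos: [572.3, 315.4, 166.4]
orientation: [[-0.177, 0.984, -0.001], [0.984, 0.177, -0.001], [-0.001, -0.001, -1.0]]
force: [-1.6, -0.1, -1.2]
opening: 9.4
gripper_force: 80.6
t 58.0 tcp [572.3 315.4 166.4] jig [-19.7 330.6] yaw 10.2 F [-1.6 -0.1 -1.2] open 9.4 gf 80.6 q7 -0.97
go [570.1  71.  155. ] n 12 dp/row mm [-15.49 -15.44   0.96] rot/row deg [-0.01  0.   -6.22] total [-185.9 -185.2   11.6] [ -0.1   0.  -74.6]
```

```bash

python3 -m crank '[{"rotation":[0,0,-6.2],"dp":[-0.0155,-0.0154,0.001],"hand":0},{"rotation":[0,0,-6.2],"dp":[-0.0155,-0.0154,0.001],"hand":0},{"rotation":[0,0,-6.2],"dp":[-0.0155,-0.0154,0.001],"hand":0},{"rotation":[0,0,-6.2],"dp":[-0.0155,-0.0154,0.001],"hand":0},{"rotation":[0,0,-6.2],"dp":[-0.0155,-0.0154,0.001],"hand":0},{"rotation":[0,0,-6.2],"dp":[-0.0155,-0.0154,0.001],"hand":0},{"rotation":[0,0,-6.2],"dp":[-0.0155,-0.0154,0.001],"hand":0},{"rotation":[0,0,-6.2],"dp":[-0.0155,-0.0154,0.001],"hand":0}]'
python3 -m crank '[{"rotation":[0,0,-6.2],"dp":[-0.0155,-0.0154,0.001],"hand":0},{"rotation":[0,0,-6.2],"dp":[-0.0155,-0.0154,0.001],"hand":0},{"rotation":[0,0,-6.2],"dp":[-0.0155,-0.0154,0.001],"hand":0},{"rotation":[0,0,-6.2],"dp":[-0.0155,-0.0154,0.001],"hand":0},{"rotation":[0,0,0],"dp":[0,0,0],"hand":0},{"rotation":[0,0,0],"dp":[0,0,0],"hand":0},{"rotation":[0,0,0],"dp":[0,0,0],"hand":0},{"rotation":[0,0,0],"dp":[0,0,0],"hand":0}]'
python3 -m crank '[{"rotation":[0,0,0],"dp":[0,0,0],"hand":0},{"rotation":[0,0,0],"dp":[0,0,0],"hand":0},{"rotation":[0,0,0],"dp":[0,0,0],"hand":0},{"rotation":[0,0,0],"dp":[0,0,0],"hand":0},{"rotation":[0,0,0],"dp":[0,0,0],"hand":0},{"rotation":[0,0,0],"dp":[0,0,0],"hand":0},{"rotation":[0,0,0],"dp":[0,0,0],"hand":0},{"rotation":[0,0,0],"dp":[0,0,0],"hand":0}]'
python3 - <<'E'
from h import *
c=bot.read_camera("wrist");s=st();near_holes(c);bridge(c,s["eef_pos"][2]+8)
go([*j2w(0.1,87),155],84.8,1)
E
```

```text
clock: 58.85
eef_pos: [534.4, 149.3, 158.2]
orientation: [[-0.867, 0.499, -0.0], [0.499, 0.867, -0.002], [-0.001, -0.001, -1.0]]
force: [-0.0, -0.3, -2.1]
opening: 9.8
gripper_force: 80.6
clock: 59.65
eef_pos: [569.7, 72.4, 154.1]
orientation: [[-0.996, 0.093, -0.0], [0.093, 0.996, -0.001], [0.0, -0.001, -1.0]]
force: [-0.5, 0.2, -1.6]
opening: 9.4
gripper_force: 80.6
clock: 60.45
eef_pos: [570.1, 71.1, 153.7]
orientation: [[-0.996, 0.094, -0.001], [0.094, 0.996, -0.001], [0.0, -0.001, -1.0]]
force: [0.0, -0.2, -1.2]
opening: 9.8
gripper_force: 80.6
t 60.5 tcp [570.1  71.2 153.7] jig [ 0.3 87.2] yaw 84.6 F [-1.   0.4 -1.4] open 9.5 gf 80.6 q7 0.38
hole px [321. 206.] jig ctr [-23.5  87. ] size [13.6 14.8]
bridge ctr y, width [[87.0, 11.9], [87.0, 12.0], [87.0, 12.0]] end row [265] ctr x -0.7
go [569.9  71.  155. ] n 1 dp/row mm [ 0.21 -0.15 -1.31] rot/row deg [-0.06 -0.02 -0.21] total [ 0.2 -0.1 -1.3] [-0.1 -0.  -0.2]
```

Aligned within 0.5 mm; descend and seat.

```bash

python3 -m crank '[{"rotation":[0,0,0],"dp":[0,0,0],"hand":0},{"rotation":[0,0,0],"dp":[0,0,0.008],"hand":0},{"rotation":[0,0,0],"dp":[0,0,0.01],"hand":0},{"rotation":[0,0,0],"dp":[0,0,0.01],"hand":0},{"rotation":[0,0,0],"dp":[0,0,0.01],"hand":0},{"rotation":[0,0,0],"dp":[0,0,0.01],"hand":0},{"rotation":[0,0,0],"dp":[0,0,0.008],"hand":0},{"rotation":[0,0,0],"dp":[0,0,0.004],"hand":0}]'
python3 -m crank '[{"rotation":[0,0,0],"dp":[0,0,0],"hand":0},{"rotation":[0,0,0],"dp":[0,0,0.002],"hand":0},{"rotation":[0,0,0],"dp":[0,0,0.002],"hand":0},{"rotation":[0,0,0],"dp":[0,0,0.002],"hand":0},{"rotation":[0,0,0],"dp":[0,0,0.002],"hand":0},{"rotation":[0,0,0],"dp":[0,0,0.002],"hand":0},{"rotation":[0,0,0],"dp":[0,0,0],"hand":0},{"rotation":[0,0,0],"dp":[0,0,0],"hand":0}]'
python3 - <<'E'
from h import *
st()
E
```

```text
clock: 61.3
eef_pos: [569.6, 70.9, 92.5]
orientation: [[-0.996, 0.094, -0.002], [0.094, 0.996, -0.001], [0.002, -0.001, -1.0]]
force: [-0.8, -0.5, -1.0]
opening: 9.9
gripper_force: 80.6
clock: 62.1
eef_pos: [570.1, 71.1, 83.7]
orientation: [[-0.996, 0.094, -0.001], [0.094, 0.996, -0.001], [0.0, -0.001, -1.0]]
force: [0.3, 0.6, -0.8]
opening: 9.9
gripper_force: 80.6
t 62.1 tcp [570.1  71.1  83.7] jig [ 0.2 87.1] yaw 84.6 F [ 0.3  0.6 -0.8] open 9.9 gf 80.6 q7 0.30
```

```bash

python3 -m crank '[{"rotation":[0,0,0],"dp":[0,0,0.003],"hand":0},{"rotation":[0,0,0],"dp":[0,0,0.003],"hand":0},{"rotation":[0,0,0],"dp":[0,0,0.003],"hand":0},{"rotation":[0,0,0],"dp":[0,0,0.002],"hand":0},{"rotation":[0,0,0],"dp":[0,0,0.002],"hand":0},{"rotation":[0,0,0],"dp":[0,0,0.001],"hand":0},{"rotation":[0,0,0],"dp":[0,0,0.001],"hand":0},{"rotation":[0,0,0],"dp":[0,0,0],"hand":0}]'
python3 -m crank '[{"rotation":[0,0,0],"dp":[0,0,0],"hand":0},{"rotation":[0,0,0],"dp":[0,0,0],"hand":0.2},{"rotation":[0,0,0],"dp":[0,0,0],"hand":0.4},{"rotation":[0,0,0],"dp":[0,0,0],"hand":0.4},{"rotation":[0,0,0],"dp":[0,0,-0.02],"hand":0.4},{"rotation":[0,0,0],"dp":[0,0,-0.025],"hand":0.4},{"rotation":[0,0,0],"dp":[0,0,-0.03],"hand":0.4},{"rotation":[0,0,0],"dp":[0,0,-0.03],"hand":0.4}]'
python3 -m crank '[{"rotation":[0,0,0],"dp":[0.02,0,-0.005],"hand":0.4},{"rotation":[0,0,0],"dp":[0.02,0,-0.005],"hand":0.4},{"rotation":[0,0,0],"dp":[0.02,0,-0.005],"hand":0.4},{"rotation":[0,0,0],"dp":[0.02,0,-0.005],"hand":0.4},{"rotation":[0,0,0],"dp":[0,0,0],"hand":0.4},{"rotation":[0,0,0],"dp":[0,0,0],"hand":0.4},{"rotation":[0,0,0],"dp":[0,0,0],"hand":0.4},{"rotation":[0,0,0],"dp":[0,0,0],"hand":0.4}]'
python3 - <<'E'
from h import *
st();c=bot.read_camera("scene");a=c["img"][180:340,220:470,::-1];cv2.imwrite("pics/end.png",cv2.resize(a,(800,512),interpolation=cv2.INTER_CUBIC))
c=bot.read_camera("top");save(c,"topend")
E
```

```text
clock: 62.9
eef_pos: [570.0, 71.1, 70.3]
orientation: [[-0.996, 0.094, 0.0], [0.094, 0.996, -0.002], [-0.0, -0.002, -1.0]]
force: [-4.2, -3.3, 11.1]
opening: 9.8
gripper_force: 82.4
clock: 63.7
eef_pos: [569.8, 71.2, 174.4]
orientation: [[-0.996, 0.094, -0.001], [0.094, 0.996, -0.001], [0.001, -0.001, -1.0]]
force: [0.5, -0.9, 0.2]
opening: 34.1
gripper_force: 0.0
clock: 64.5
eef_pos: [491.2, 78.7, 193.4]
orientation: [[-0.995, 0.095, -0.001], [0.095, 0.995, -0.001], [0.001, -0.001, -1.0]]
force: [0.5, -0.4, 0.6]
opening: 34.0
gripper_force: 0.0
t 64.5 tcp [491.2  78.7 193.4] jig [-79.   87.5] yaw 84.5 F [ 0.5 -0.4  0.6] open 34.0 gf 0.0 q7 0.27
```

View pics/end.png

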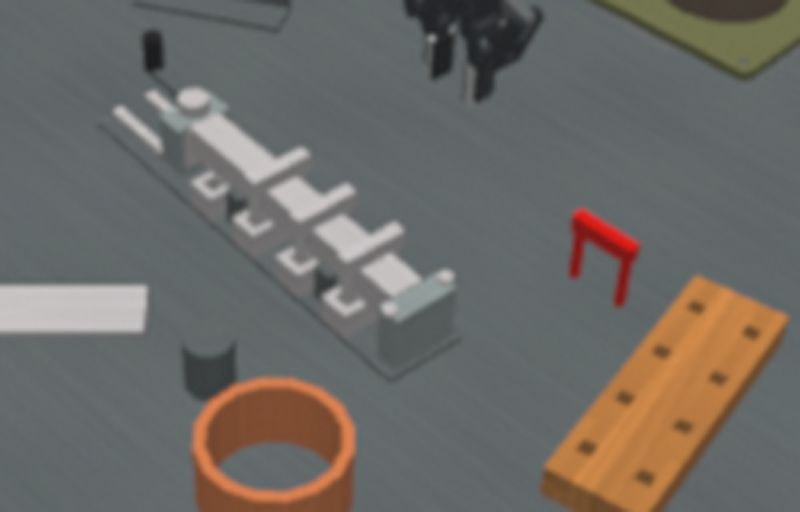

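The rack is empty, all three U-bolts sit across the tube at the same height, the lever is locked and the bystanders are untouched. Handing in.

```bash
python3 -c "
from station import bot
print(bot.close_job())"
```

```text
the job is handed in; nothing more can be done
None
```

The job is handed in, though no score came back: the tube is tight between both end stops with the lever locked, and all three U-bolts from the rack are over the tube in brackets 2, 3 and 4.

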